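Load a colorant cartridge into the tinting unit and clamp it home

TASK

Stand the black colorant cartridge in the pocket of the tinting unit's dock, lowering it in gently by feel, then swing the hinged clamp over and press it down until the cartridge is driven fully home and the clamp stays shut. Never force anything: neither the cartridge against the dock nor the clamp needs more than a gentle push (keep well under 30 N). Leave the other things on the table where they are, and let go of everything at the end.

Things in the scene. Friction and masses are not known exactly. Their poses are not given: they have to be found in the camera images.
- cart_mid (a point): Centre (half-way up) of the loose cartridge: a black plastic block 60 (its x) x 40 (its y) x 85 tall (its z, up), pale labels low on its sides; its bottom 4 mm is stepped in 2 mm all round. Starts upright on the table, 0.2 to 0.3 kg. Grasp it across the 40 mm width near its top (when in, the upper 45 mm stick out of the nest). May go in either way round (half a turn).
- dock: Fixed dock: aluminium plate 245 (x) x 170 (y) x 30 thick; origin on the table under its centre, z up. A grey nest stands on it (see point pocket). Grey pump block 50 tall at dock y -87 to -137, x -20 to 80. Two hinge posts, tops 138 above the table, at dock x 60 to 90, y within 30.
- pocket (a point): Point of the dock at the middle of the nest's travel, 70 above the table (rim height). Nest: grey block 84 x 66 x 40 tall on the plate, with a pocket 62 (dock x) x 42 (dock y), rim chamfered 3.5. The nest floats: it sits off this point, by up to 12 either way along dock y (0 along x); this is not measured, find it by feel or sight. It drags at about 8 N if pushed.
- home (a point): Point of the dock where the cartridge's underside is when fully home, on the plate, 30 above the table (cartridge centre then 72.5 above the table; along dock y it follows the nest). A sprung ejector in the pocket holds the cartridge 12 higher (centre at 84.5) until pressed: 4 N starts it, 10 N brings it home; it springs back if not held by the clamp.
- hinge (a point): Centre of the clamp's hinge axis, at dock (75, 0, 123) mm; its axes are the dock's, the hinge axis runs along dock y. A rubber roller 16 across under the clamp, 75 from the hinge, meets the top of the sprung-up cartridge at about 0.16 rad and has it home at about 0 rad.
- handle (a point): Middle of the outer face (upper face when closed) of the black crossbar at the clamp's free end, 140 from the hinge along the clamp and 20 off the hinge plane. Crossbar 20 (along clamp) x 70 (dock y) x 16 thick. Its z points out of that face (up when closed, away from the nest when open); its x points from handle to hinge.
- clamp (a joint): Clamp angle (rad): 0 closed, level from the hinge towards dock -x over the cartridge; 1.57 upright; starts open at 1.65 to 1.9, leaning back past upright. Stiff hinge: about 6 N at the handle swings it, it stays where left. Pressing the cartridge home takes 5 to 10 N at the handle, then the force rises steeply; let go, it holds the cartridge down.
- pot: Bystander: small white lidded pot, 60 across, 50 tall (mm); leave it. Origin at its underside.
- tape: Bystander: roll of masking tape lying flat, 90 across, 25 tall (mm); leave it. Origin at its underside.
- tin_a: Bystander: paint tin, 100 across, 120 tall (mm); leave it. Origin at its underside.
- tin_b: Bystander: paint tin, 84 across, 100 tall (mm); leave it. Origin at its underside.
- spatula: Bystander: spatula lying on the table (mm); leave it. Origin at its underside.
- brush: Bystander: paint brush lying on the table (mm); leave it. Origin at its underside.
- fan_deck: Bystander: colour fan deck, 190 x 50 x 30, lying flat (mm); leave it. Origin at its underside.
- cart: The cartridge itself (same axes as its centre point); origin at the centre of its underside.

How it is judged:
By the outcome, as a careful person would: the job done as asked, in the order asked, and still so for the second after the job is handed in, with the robot touching nothing.
It also fails if it takes over 72 s, if anything falls off the work surface, if the arm or the gripper's body presses on something with over 40 N, if the wrist force passes 120 N, or if a joint passes its speed limit or range.

ROBOT

A 6-joint arm with a two-finger parallel gripper is mounted at the origin on the work surface. World frame = base frame: x ahead of the robot, y to its left, z up, the work surface at z = 0. Lengths are in mm, angles in rad, forces in N, time in s.
With the tool pointing down it reaches from about 325 to 775 mm from the base axis. Payload 5.5 kg.
Tool frame: the origin (TCP) lies on the centre line of the jaws, within the pads' length; the fingertips stand 22 mm ahead of it and the grasp point (between the pads) lies 3 mm ahead of it (ctrl.tips_ahead is the distance from the TCP to the fingertips, in mm); y points along the fingers, z is the direction in which the jaws open and shut, and the axes are right-handed (so a half turn about y gives the same grasp; the last joint's range is limited). The gripper opens to 85 mm and grips with 20 to 120 N. Pads are 22 mm wide; open, the fingers measure 114 mm over their backs; the gripper's body (76 mm by 85 mm) begins 54 mm behind the grasp point. The pads swing forward as they close: fully open they stand 13 mm farther back than shut.
Start: joints at [1.221, 0.091, 1.231, -0, 1.82, -0.057], TCP at [173.185, 574.477, 226.275] pointing down, gripper open.
Joint ranges: [-2.87, 2.87], [-0.86, 2.18], [0.17, 2.46], [-1.51, 4.65], [0.06, 2.69], [-2.65, 2.65]. Speed limits (rad/s): [2.57, 2.57, 3.01, 3.14, 3.14, 3.14].

INTERFACE

Orientations are given as [roll, pitch, yaw] about the fixed x, y, z axes, in that order (R = Rz(yaw) Ry(pitch) Rx(roll)).
In Python, from workcell import ctrl gives the robot as it stands. The module is installed in compiled form; this text tells all that it offers.
- The arm moves only by the tool send_rows, never from a script. Its argument "steps" is one flat list of numbers, 7 for each row, row after row: the shift along the tool's x, y, z in cm, then the turn, a rotation vector about the tool's x, y, z in rad, then the opening in per cent of the stroke, from 0 (shut) to 100 (fully open). In form: [tx, ty, tz, wx, wy, wz, gripper, tx, ty, tz, wx, wy, wz, gripper, ...]. A call has 1 to 8 rows; each row shifts and turns the commanded pose from where the row before left it, along the tool's axes as they then stand; what a row does not reach is not made up. A row lasts 1/8 s, in which the tool goes at most 62.5 mm and 10.7 degrees, less where a joint would pass 70% of its speed; a pose out of reach is approached as far as the arm can. A call is refused whole if a number of a shift passes 6.25 or a number of a turn 0.188, either way. A call with a gripper value outside its range is refused whole. The fingers move at their own pace and stop on an object; "squeeze" is the grip in N (left out, the last holds). Time passes only in rows, so rows that do not move let the fingers close. It gives the time, the measured TCP pose, the force and the opening at its end, in the units of the state.
- ctrl.sense(): the state, without advancing time (a new reading comes with each control period).
- ctrl.snapshot(name): name is "scene" or "top" or "wrist"; returns a dict with "img" (420x560x3 uint8, blue, green, red), "mtx" (3x3 intrinsics, pixels), "T" (4x4, takes a point from camera to world coordinates). Camera axes: x right, y up, looking along -z (the intrinsics and any distortion apply to the point x, -y, -z); pixel columns grow to the right and rows downward; lengths in mm; the calibration is good to about 2 mm. A picture is of the moment at which its call begins. There is no depth.
- ctrl.sign_off(): hands the job in, once; it reports no verdict.
Trained networks look in a picture, given as the dict that the camera call returned (one of the last four; its "shot" number tells which), for a name from the list of things; names that differ only in an ending like _2 or _b are one class to them, and where a whole thing is asked for, a point or a joint stands for the part that bears it (a point fixed in the world has none). Each returns a list of dicts, best first, with "p" (0 to 1); they miss things now and then, are a little off and sometimes report something else, mostly with a low value. They report only what shows in the picture. A call takes as long as a camera call.
- ctrl.recognise(query, picture): "xy" ([column, row] in pixels, amid what is visible of it).
- ctrl.outline_of(query, picture): "region" (420x560 bool, what is visible of it) and "xy" ([column, row] in pixels, amid what is visible of it).
- ctrl.mark_of(query, picture): "xy" ([column, row] in pixels: a listed point, or the origin of a listed thing).
The state is a dict: "time": time; "joint_pos": joint angles; "joint_vel": joint speeds; "joint_torque": joint torques, N m; "ee_pos": TCP position; "eef_rot": TCP orientation; "contact_force": force on the tool from outside, world axes, zero at the start; "moment": the same for the moment, N m; "gripper_width": finger opening in mm.
Only numpy, scipy, OpenCV 4.12 (cv2) and the standard library are available. Lean on these libraries where they do the work, as an engineer would, in place of code of your own. Each camera call takes 0.05 s, during which the arm holds its last target.

## Working session

There is one attempt and no reset: what is moved stays moved. The work goes in short steps, Python scripts to look and compute and a tool call to move; the robot and the scene stay as the last step left them, time stands still between calls to the robot, and variables do not carry over. Pictures are saved under pics/ and viewed, and the job is handed in when it is done.

Besides the shell and the picture viewer there is one more tool, called after "Call:" as a command line: name --argument value ..., lists and objects as JSON in quotes. send_rows: Moves the arm, as the interface text tells. Its arguments: {"type":"object","properties":{"steps":{"type":"array"},"squeeze":{"type":"number"}},"required":["steps"]}

```bash
mkdir -p pics; python3 - <<'E'
from workcell import ctrl
import cv2,numpy as np
s=ctrl.sense();print(s)
for n in ["scene","top"]:
    p=ctrl.snapshot(n);cv2.imwrite(f"pics/{n}0.png",p["img"]);print(n,p["mtx"],p["T"],[k for k in p])
    for q in ["cart_mid","dock","pocket","home","hinge","handle","cart"]:
        print(q,[(np.round(d["xy"],1),round(d["p"],2)) for d in ctrl.mark_of(q,p)[:2]])
E
```

```text
{'time': 0.0, 'joint_pos': array([ 1.22130022e+00,  9.18831915e-02,  1.23190637e+00,  1.67829899e-05,
        1.81980890e+00, -5.67025468e-02]), 'joint_vel': array([-0.00127277,  0.00060175,  0.0004655 , -0.0012587 ,  0.00120619,
       -0.00031206]), 'joint_torque': array([-2.61013643e-03, -4.58735633e+01, -4.18016052e+01, -2.98123668e-04,
        1.20674365e-02, -2.41879741e-05]), 'ee_pos': array([173.07172077, 574.18322695, 225.12475213]), 'eef_rot': array([-1.57279799e+00,  1.29920764e-04, -2.92789569e-01]), 'contact_force': array([-0.2118738 , -1.55368708, -0.23979001]), 'moment': array([ 0.01711795, -0.02339879, -0.0377054 ]), 'gripper_width': 85.33208260472527}
scene [[383.70623335   0.         282.30664882]
 [  0.         383.70623335 208.93380293]
 [  0.           0.           1.        ]] [[-5.57051186e-01 -5.83116183e-01  5.91328584e-01  1.15286334e+03]
 [ 8.30436834e-01 -3.98214651e-01  3.89614882e-01  4.09216140e+02]
 [ 8.28496279e-03  7.08096469e-01  7.06067100e-01  8.22379346e+02]
 [ 0.00000000e+00  0.00000000e+00  0.00000000e+00  1.00000000e+00]] ['img', 'mtx', 'T', '
[... 391 characters left out ...]
      473.25983713 213.1824532 ]
 [  0.           0.           1.        ]] [[-3.98525716e-03  9.96759157e-01 -8.03448911e-02  4.17266820e+02]
 [-9.99855748e-01 -2.64526434e-03  1.67775549e-02  2.10237332e+01]
 [ 1.65106480e-02  8.04001641e-02  9.96625914e-01  1.64671581e+03]
 [ 0.00000000e+00  0.00000000e+00  0.00000000e+00  1.00000000e+00]] ['img', 'mtx', 'T', 'shot']
cart_mid [(array([336.1, 206.4]), 0.75)]
dock [(array([257.9, 222.8]), 0.81)]
pocket [(array([258.9, 222.8]), 0.58)]
home [(array([259.5, 225.3]), 0.95), (array([404.6, 256.2]), 0.39)]
hinge [(array([253.2, 244. ]), 0.6)]
handle [(array([243.6, 266.2]), 0.74)]
cart [(array([331.6, 209.4]), 0.54), (array([246.7, 265.9]), 0.4)]
```

```bash
python3 - <<'E'
import cv2
a=cv2.imread("pics/top0.png");b=cv2.imread("pics/scene0.png")
cv2.imwrite("pics/top0z.png",cv2.resize(a[140:320,180:420],(800,600),interpolation=cv2.INTER_CUBIC))
cv2.imwrite("pics/scene0z.png",cv2.resize(b[100:310,180:460],(800,600),interpolation=cv2.INTER_CUBIC))
E
```

```text
(no output)
```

View pics/top0.png

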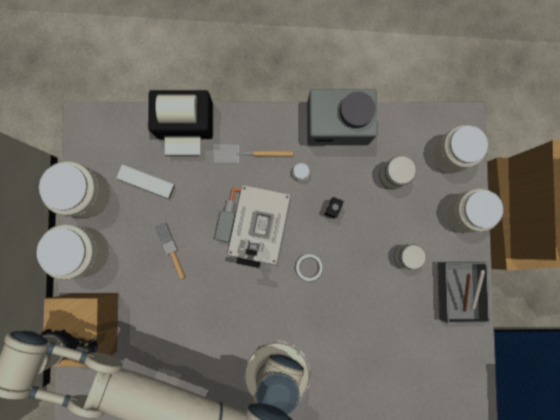

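View pics/scene0.png

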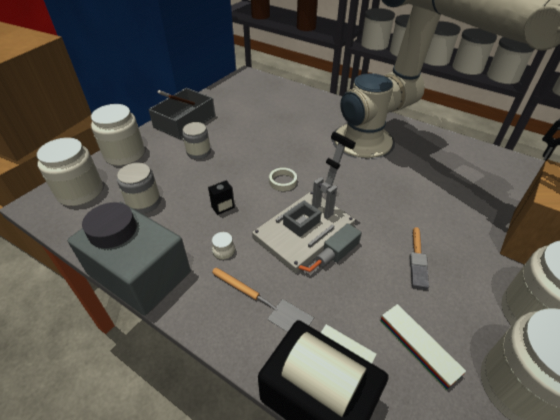

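View pics/top0z.png

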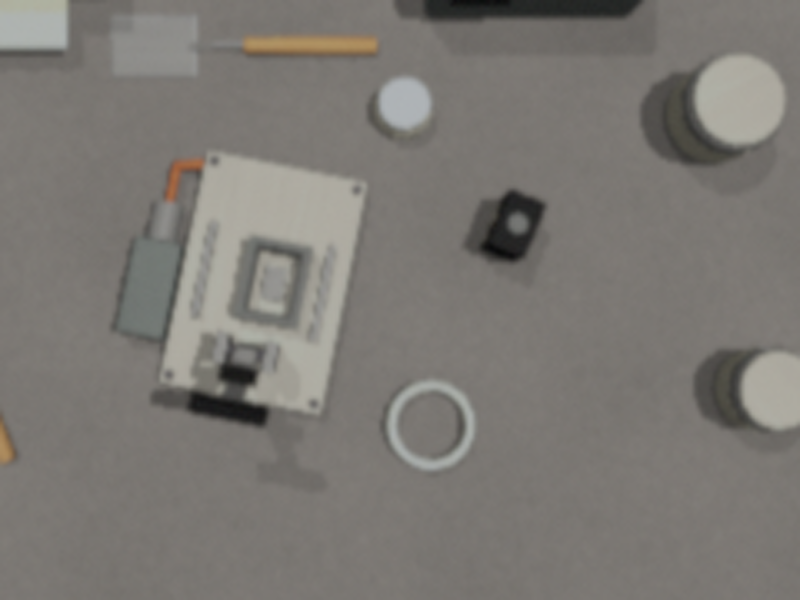

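View pics/scene0z.png

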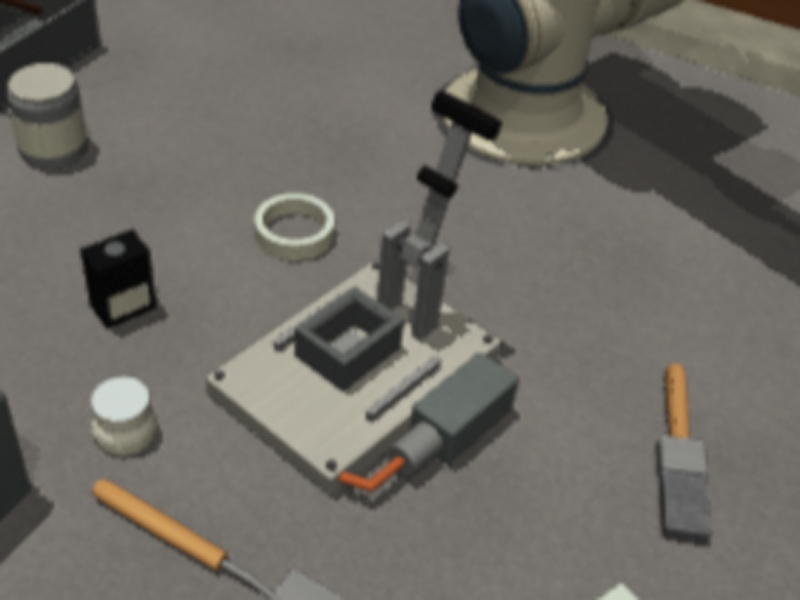

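```bash
cat > h.py <<'E'
from workcell import ctrl
import cv2,numpy as np
from scipy.spatial.transform import Rotation as R
from scipy.optimize import least_squares
def proj(p,P):
    P=np.atleast_2d(P).astype(float);T=p["T"];c=(P-T[:3,3])@T[:3,:3]
    q=np.c_[c[:,0],-c[:,1],-c[:,2]]@p["mtx"].T
    return q[:,:2]/q[:,2:]
def atz(p,uv,z):
    uv=np.atleast_2d(uv).astype(float);m=p["mtx"]
    d=np.c_[(uv[:,0]-m[0,2])/m[0,0],-(uv[:,1]-m[1,2])/m[1,1],-np.ones(len(uv))]@p["T"][:3,:3].T
    o=p["T"][:3,3];return o+d*((z-o[2])/d[:,2])[:,None]
def rz(a):return R.from_euler('z',a).as_matrix()
def place(v,L):  # v=x,y,yaw
    return np.asarray(L,float)@rz(v[2]).T+np.array([v[0],v[1],0])
def fit(obs,v0):
    # obs: list of (pic, local pts, pixels)
    f=lambda v:np.concatenate([(proj(p,place(v,L))-np.asarray(u)).ravel() for p,L,u in obs])
    s=least_squares(f,v0,x_scale=[1,1,.01]);return s.x,np.round(f(s.x),1)
def Rtool(s): return R.from_euler('xyz',s["eef_rot"]).as_matrix()
def rows(s,target,rot=None):
    """shift in tool axes (cm) and rotvec to reach target"""
    M=Rtool(s);t=(np.asarray(target)-s["ee_pos"])@M/10
    w=R.from_matrix(M.T@rot).as_rotvec() if rot is not None else np.zeros(3)
    return np.round(t,3),np.round(w,4)
def zoom(p,c,h,name,pts=()):
    im=p["img"].copy()
    x0=int(max(0,c[0]-h*4/3));y0=int(max(0,c[1]-h));cr=im[y0:y0+2*h,x0:x0+int(8*h/3)]
    k=800/cr.shape[1];cr=cv2.resize(cr,None,fx=k,fy=k,interpolation=cv2.INTER_CUBIC)[:600]
    for q in pts: cv2.circle(cr,(int((q[0]+.5-x0)*k),int((q[1]+.5-y0)*k)),3,(0,0,255),1)
    cv2.imwrite(f"pics/{name}.png",cr);print(name,"x0,y0,k",x0,y0,k)
E
python3 - <<'E'
from h import *
t=ctrl.snapshot("top");s=ctrl.snapshot("scene")
C=lambda a:[(-122.5*0+x,y,30) for x,y in a]
Lt=C([(-122.5,-85),(-122.5,85),(122.5,85),(122.5,-85)])
ut=[(244.5,185.6),(289.8,195.5),(276.6,263.9),(228.9,254.6)]
Ls=C([(-122.5,85),(-122.5,-85),(122.5,85)]);us=[(253.5,233),(297.3,268),(311,193)]
v,r=fit([(t,Lt,ut)],[430,50,2.9]);print(v,r)
v,r=fit([(t,Lt,ut),(s,Ls,us)],[430,50,2.9]);print(v,r)
for p in(t,s):
  print("handle/hinge",ctrl.recognise("handle",p)[:1],ctrl.recognise("hinge",p)[:1])
for th in np.arange(1.6,1.95,.05):
  h=[75-140*np.cos(th)+20*np.sin(th),0,123+140*np.sin(th)+20*np.cos(th)]
  print(round(th,2),proj(t,place(v,[h])),proj(s,place(v,[h])))
print("cart top z85",atz(t,[(333.5+0,205)],85))
K=[(512,190),(545,207),(515,260),(483,243)]
K=np.array(K)/3.333+[180,140]
print(atz(t,K,85))
print({n:atz(t,[d["xy"] for d in ctrl.mark_of(n,t)[:1]],0) for n in("pot","tape")if ctrl.mark_of(n,t)})
E
```

```text
[508.36290021  54.10779619   2.93442631] [-1.4 -0.8  1.7 -0.7  0.5  1.1 -0.8  0.3]
[508.44769969  58.78556661   2.94787907] [-3.3 -0.6 -0.1 -1.1 -0.3  0.8 -1.8  0.7 -2.1 -0.9 -1.2 -0.2 -0.2 -2.8]
handle/hinge [{'xy': [252.1, 260.0], 'p': 0.73}] [{'xy': [253.9, 223.3], 'p': 0.76}]
handle/hinge [{'xy': [334.3, 157.2], 'p': 0.82}] [{'xy': [316.8, 231.9], 'p': 0.85}]
1.6 [[250.234045   253.52204688]] [[335.42454934 142.05326279]]
1.65 [[249.79342015 255.8655483 ]] [[337.11725134 141.38670253]]
1.7 [[249.36352963 258.17839472]] [[338.75974726 140.85215804]]
1.75 [[248.94574489 260.45313994]] [[340.34768203 140.44938555]]
1.8 [[248.54138163 262.68252962]] [[341.87702364 140.17765363]]
1.85 [[248.15169339 264.85953845]] [[343.34406936 140.03576931]]
1.9 [[247.7778655  266.97740496]] [[344.745449   140.02210626]]
cart top z85 [[ 569.94648003 -191.15456153   85.        ]]
[[ 596.66371754 -191.90001107   85.        ]
 [ 579.53391088 -224.65974657   85.        ]
 [ 526.61892731 -193.94272753   85.        ]
 [ 543.66646713 -162.26308692   85.        ]]
{'pot': array([[700.88152829, -85.84463229,   0.        ]]), 'tape': array([[ 363.11938556, -106.78789198,    0.        ]])}
```

Call:
send_rows --steps '[5.2, -1, -2.2, 0, 0, 0, 100, 5.2, -1, -2.2, 0, 0, 0, 100, 5.2, -1, -2.2, 0, 0, 0, 100, 5.2, -1, -2.2, 0, 0, 0, 100, 5.2, -1, -2.2, 0, 0, 0, 100, 5.2, -1, -2.2, 0, 0, 0, 100, 5.2, -1, -2.2, 0, 0, 0, 100, 5.2, -1, -2.2, 0, 0, 0, 100]'

```text
time: 2.3
ee_pos: [521.9, 284.5, 306.8]
eef_rot: [-1.57, -0.0, -0.293]
contact_force: [0.7, 1.2, -0.7]
gripper_width: 85.8
```

Call:
send_rows --steps '[2.5, 0, -5.1, 0, 0, 0, 100, 2.5, 0, -5.1, 0, 0, 0, 100, 2.5, 0, -5.1, 0, 0, 0, 100, 2.5, 0, -5.1, 0, 0, 0, 100]'

```text
time: 2.8
ee_pos: [557.6, 59.9, 306.4]
eef_rot: [-1.571, -0.0, -0.293]
contact_force: [0.5, -0.4, 0.3]
gripper_width: 85.9
```

```bash
python3 - <<'E'
from h import *
p=ctrl.snapshot("wrist");cv2.imwrite("pics/w1.png",p["img"]);print(p["mtx"],p["T"]);s=ctrl.sense();print(s["ee_pos"],s["joint_pos"],s["time"])
np.save("w1.npy",np.array([p],dtype=object),allow_pickle=True)
E
```

```text
[[325.86876548   0.         281.86858241]
 [  0.         325.86876548 209.34496689]
 [  0.           0.           1.        ]] [[ 2.88579805e-01 -9.12370092e-01 -2.90348946e-01  4.83344446e+02]
 [ 9.57455747e-01  2.75128358e-01  8.70797280e-02  8.28653475e+01]
 [ 4.34289483e-04 -3.03125718e-01  9.52950476e-01  4.52417943e+02]
 [ 0.00000000e+00  0.00000000e+00  0.00000000e+00  1.00000000e+00]]
[558.42842893  53.32353816 306.1048018 ] [ 0.03729614  0.01721705  1.1647626  -0.004801    1.9594156  -1.23587031] 2.85
```

View pics/w1.png

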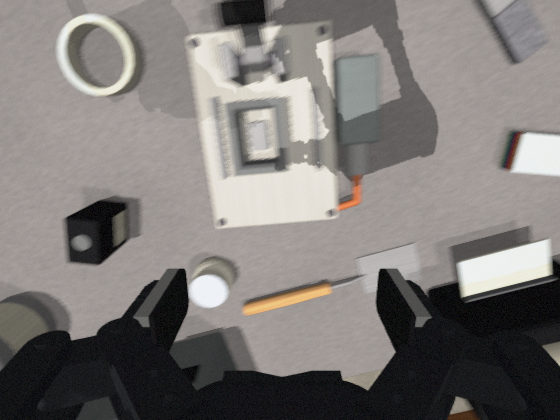

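```bash
python3 - <<'E'
from h import *
p=ctrl.snapshot("wrist");np.save("w1.npy",np.array([p],dtype=object),allow_pickle=True);print(ctrl.sense()["ee_pos"])
zoom(p,(264,125),110,"w1a");zoom(p,(262,135),50,"w1b");zoom(p,(97,232),45,"w1c")
E
```

```text
[558.06761711  56.58948698 306.09181641]
w1a x0,y0,k 117 15 2.7303754266211606
w1b x0,y0,k 195 85 6.015037593984962
w1c x0,y0,k 37 187 6.666666666666667
```

View pics/w1a.png

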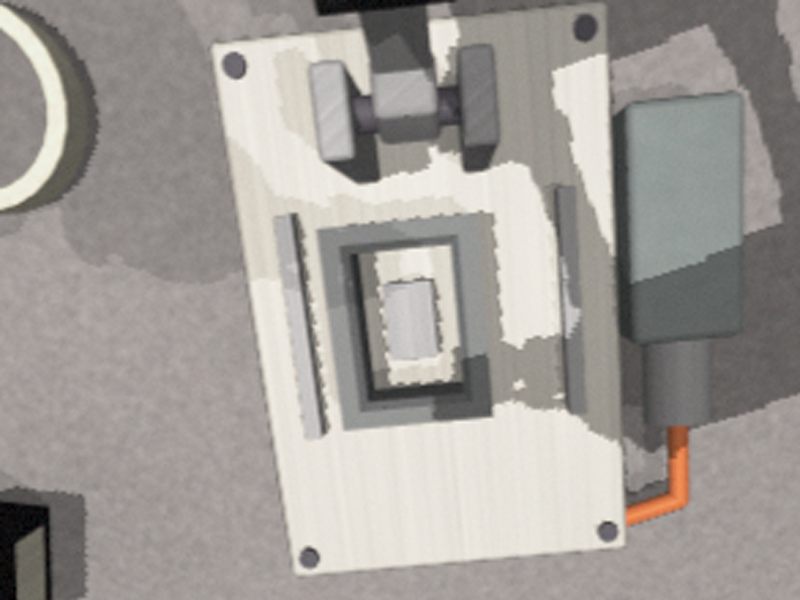

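View pics/w1b.png

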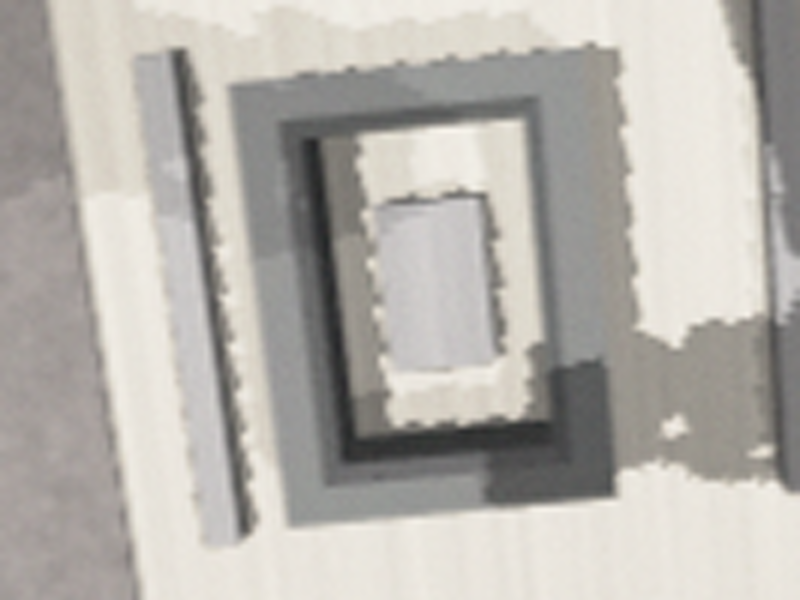

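View pics/w1c.png

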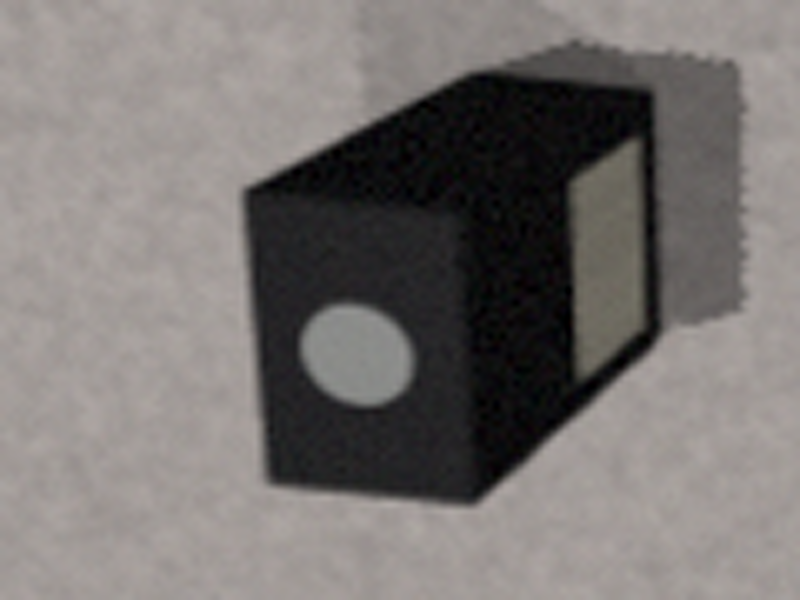

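```bash
python3 - <<'E'
from h import *
p=np.load("w1.npy",allow_pickle=True)[0]
def px(u,x0,y0,k):return (np.array(u,float)/k)+[x0,y0]-0.5+0.5/k*0
U=px([(213,44),(606,4),(624,545),(297,574)],117,15,2.7304)
L=[(122.5,85,30),(122.5,-85,30),(-122.5,-85,30),(-122.5,85,30)]
vd,r=fit([(p,L,U)],[508,56,2.94]);print("dock",vd,r)
N=px([(280,122),(540,98),(568,465),(330,487)],195,85,6.015)
Ln=[(34.5,24.5,70),(34.5,-24.5,70),(-34.5,-24.5,70),(-34.5,24.5,70)]
vn,r=fit([(p,Ln,N)],[508,56,2.94]);print("nest inner",vn,r)
O=px([(231,88),(585,52),(615,495),(290,525)],195,85,6.015)
Lo=[(42,33,70),(42,-33,70),(-42,-33,70),(-42,33,70)]
vo,r=fit([(p,Lo,O)],[508,56,2.94]);print("nest outer",vo,r)
for v in (vn,vo): print("offset in dock",(v[:2]-vd[:2])@rz(vd[2])[:2,:2])
Cc=px([(245,190),(465,208),(477,503),(268,485),(653,92),(659,328)],37,187,6.6667)
Lc=[(-30,-20,85),(-30,20,85),(30,20,85),(30,-20,85),(-30,20,4),(30,20,4)]
vc,r=fit([(p,Lc,Cc)],[562,-193,-.5]);print("cart",vc,r)
vc2,r=fit([(p,Lc[:4],Cc[:4])],[562,-193,-.5]);print("cart top only",vc2,r)
# handle
s=ctrl.sense();print(s["ee_pos"],s["time"])
for th in (1.65,1.7,1.75,1.8,1.85,1.9):
  e=[]
  for (a,b,c) in ((150,-35,20),(150,35,20),(130,-35,20),(130,35,20),(130,-35,4),(130,35,4)):
    e.append([75-a*np.cos(th)+c*np.sin(th),b,123+a*np.sin(th)+c*np.cos(th)])
  print(th,np.round(proj(p,place(vd,e))).astype(int).tolist())
E
```

```text
dock [511.15041776  59.98892176   2.9344043 ] [-1.7 -1.   1.5 -1.9  1.7  2.4 -1.5  2.3]
nest inner [508.6073058   49.29551094   2.93465374] [-0.2 -0.1  0.3 -0.4  0.9  0.2 -0.9  0.3]
nest outer [508.60957238  49.45976107   2.93304346] [-0.4 -0.8  0.  -0.6  0.8  0.9 -0.5  0.8]
offset in dock [ 0.28898988 10.98785412]
offset in dock [ 0.32055954 10.82665053]
cart [ 5.63589849e+02 -1.92705659e+02 -4.14279126e-01] [-1.1 -1.  -0.2 -0.   0.4  0.7 -0.7  0.1  0.9 -1.2  0.9  1.9]
cart top only [ 5.63848418e+02 -1.92316478e+02 -4.14457779e-01] [-0.7 -0.9  0.2  0.1  0.8  0.8 -0.3  0.2]
[558.06761711  56.58948698 306.09181641] 2.9
1.65 [[319, -76], [168, -59], [315, -52], [181, -37], [317, -17], [186, -3]]
1.7 [[318, -94], [166, -76], [314, -65], [180, -50], [316, -31], [184, -16]]
1.75 [[316, -111], [164, -93], [313, -78], [179, -63], [315, -44], [183, -29]]
1.8 [[315, -127], [163, -109], [312, -90], [178, -75], [314, -57], [181, -42]]
1.85 [[313, -142], [162, -124], [311, -102], [177, -86], [313, -70], [180, -55]]
1.9 [[312, -156], [162, -138], [310, -112], [177, -97], [312, -82], [179, -67]]
```

Call:
send_rows --steps '[1.55, 2.5, -4.73, 0, 0, 0, 100, 1.55, 2.5, -4.73, 0, 0, 0, 100, 1.55, 2.5, -4.73, 0, 0, 0, 100, 1.55, 2.5, -4.73, 0, 0, 0, 100, 1.55, 2.5, -4.73, 0, 0, 0, 100, 0, 0, 0, 0, 0.12, 0, 100, 0, 0, 0, 0, 0, 0, 100, 0, 0, 0, 0, 0, 0, 100]'

```text
time: 3.9
ee_pos: [564.0, -186.2, 182.0]
eef_rot: [-1.571, -0.001, -0.409]
contact_force: [0.5, 0.3, 1.0]
gripper_width: 85.4
```

```bash
python3 - <<'E'
from h import *
p=ctrl.snapshot("wrist");np.save("w2.npy",np.array([p],dtype=object),allow_pickle=True)
s=ctrl.sense();print(s["ee_pos"],s["eef_rot"],s["contact_force"],ctrl.tips_ahead)
v=[563.7,-192.4,-.414]
Lc=[(-30,-20,85),(-30,20,85),(30,20,85),(30,-20,85),(-30,20,4),(-30,-20,4)]
q=proj(p,place(v,Lc));print(q)
zoom(p,q.mean(0),110,"w2",q)
E
```

```text
[ 563.96481328 -186.22581662  182.09963607] [-1.57059612e+00 -1.32900776e-03 -4.09690027e-01] [-0.48313058  0.57496021  0.79896183] 22.0
[[247.20973184 174.82973107]
 [300.04566542 175.05571985]
 [298.46480235 247.71425763]
 [249.26376232 247.5256735 ]
 [295.66115518 158.47112262]
 [255.41494395 158.29490637]]
w2 x0,y0,k 127 83 2.7303754266211606
```

View pics/w2.png

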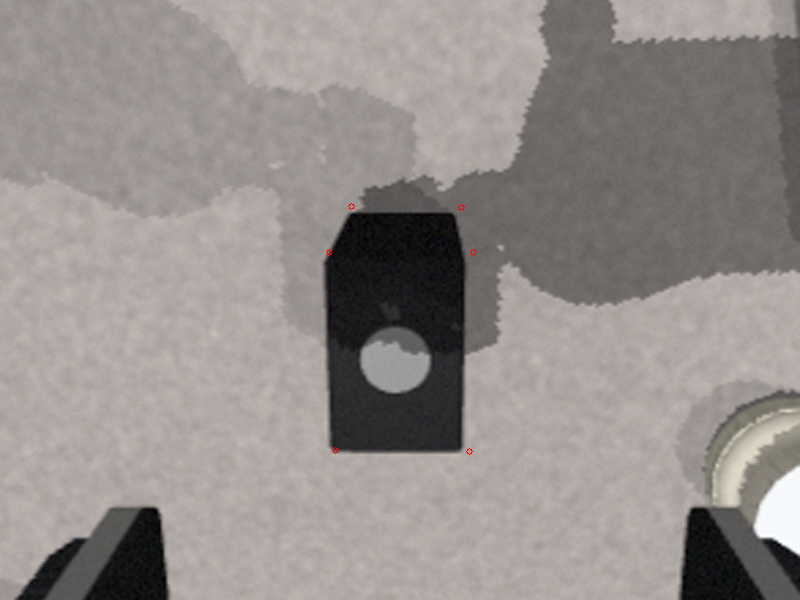

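Call:
send_rows --steps '[0.3, 0, -0.8, 0, 0, 0, 100, 0, 3, 0, 0, 0, 0, 100, 0, 3, 0, 0, 0, 0, 100, 0, 3, 0, 0, 0, 0, 100, 0, 1.9, 0, 0, 0, 0, 100, 0, 0, 0, 0, 0, 0, 100]'

```text
time: 4.7
ee_pos: [562.2, -195.3, 70.7]
eef_rot: [-1.571, 0.003, -0.412]
contact_force: [0.6, -0.6, 1.4]
gripper_width: 85.5
```

Call:
send_rows --steps '[0, 0, 0, 0, 0, 0, 20, 0, 0, 0, 0, 0, 0, 20, 0, 0, 0, 0, 0, 0, 20, 0, 0, 0, 0, 0, 0, 20, 0, 0, 0, 0, 0, 0, 20, 0, 0, 0, 0, 0, 0, 20]' --squeeze 40

```text
time: 5.45
ee_pos: [563.8, -195.8, 74.0]
eef_rot: [-1.571, -0.003, -0.413]
contact_force: [-0.8, 0.3, 6.3]
gripper_width: 38.8
```

Call:
send_rows --steps '[0, -2, 0, 0, 0, 0, 20, 0, -4, 0, 0, 0, 0, 20, 0, -4, 0, 0, 0, 0, 20, 0, -2, 0, 0, -0.1, 0, 20, 0, 0, 0, 0, -0.105, 0, 20, 0, 0, 0, 0, 0, 0, 20]'

```text
time: 6.2
ee_pos: [562.9, -195.6, 192.9]
eef_rot: [-1.571, -0.0, -0.209]
contact_force: [1.1, 0.5, -3.4]
gripper_width: 38.2
```

```bash
python3 - <<'E'
from h import *
p=ctrl.snapshot("wrist");cv2.imwrite("pics/w3.png",p["img"])
s=ctrl.sense();print(s["ee_pos"],s["eef_rot"],s["contact_force"],s["moment"],s["gripper_width"],s["time"])
c=s["ee_pos"]; v=[c[0],c[1],s["eef_rot"][2]]
top=c[2]-74+85
q=proj(p,place(v,[(-30,-20,top),(-30,20,top),(30,20,top),(30,-20,top)]));print(q)
zoom(p,(282,300),80,"w3z",q)
E
```

```text
[ 562.79955505 -195.56716205  192.31495923] [-1.57071449e+00  6.76097340e-04 -2.10000312e-01] [ 0.39182287  0.11070286 -2.64997693] [-0.02625235  0.02450426 -0.00994777] 38.49003170475319 6.25
[[235.20940383 218.75293569]
 [325.93744354 218.85271403]
 [320.84398653 332.91141577]
 [240.30466089 332.83570122]]
w3z x0,y0,k 175 220 3.755868544600939
```

View pics/w3.png

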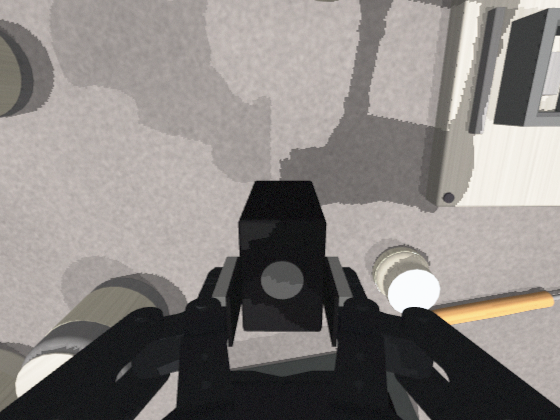

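View pics/w3z.png

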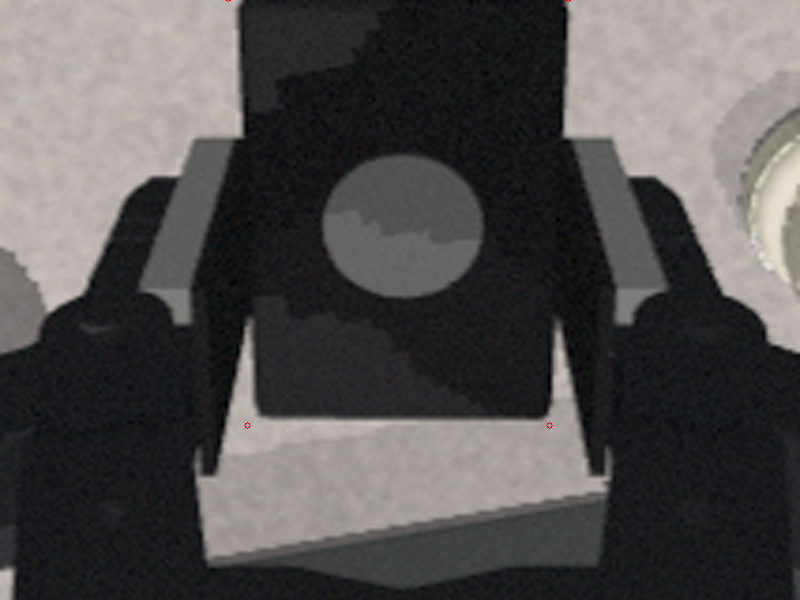

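```bash
python3 - <<'E'
from h import *
p=np.load("w1.npy",allow_pickle=True)[0];p2=np.load("w2.npy",allow_pickle=True)[0]
def px(u,x0,y0,k):return (np.array(u,float)/k)+[x0,y0]-0.5
U=px([(213,44),(606,4),(624,545),(297,574)],117,15,2.7304)
L=[(122.5,85,30),(122.5,-85,30),(-122.5,-85,30),(-122.5,85,30)]
N=px([(280,122),(540,98),(568,465),(330,487)],195,85,6.015)
Ln=[(34.5,24.5,70),(34.5,-24.5,70),(-34.5,-24.5,70),(-34.5,24.5,70)]
O=px([(231,88),(585,52),(615,495),(290,525)],195,85,6.015)
Lo=[(42,33,70),(42,-33,70),(-42,-33,70),(-42,33,70)]
Cc=px([(245,190),(465,208),(477,503),(268,485)],37,187,6.6667)
C2=px([(326,260),(463,260),(462,451),(331,451)],127,83,2.7304)
Lc=[(-30,-20,85),(-30,20,85),(30,20,85),(30,-20,85)]
import copy
def mod(p,f,dz):
    q=dict(p);q["mtx"]=p["mtx"].copy();q["mtx"][0,0]*=f;q["mtx"][1,1]*=f;q["T"]=p["T"].copy();q["T"][2,3]+=dz;return q
for name,u in (("f",lambda a:(a,0)),("dz",lambda a:(1,a))):
  def res(z):
    f,dz=u(z[0]);q=mod(p,f,dz);q2=mod(p2,f,dz)
    r=[proj(q,place(z[1:4],L))-U]
    c,s_=np.cos(z[3]),np.sin(z[3])
    nv=[z[1]-s_*z[4],z[2]+c*z[4],z[3]]
    r+=[proj(q,place(nv,Ln))-N,proj(q,place(nv,Lo))-O,proj(q,place(z[5:8],Lc))-Cc,proj(q2,place(z[5:8],Lc))-C2]
    return np.concatenate(r).ravel()
  for rep in (1,):
    s=least_squares(res,[1. if name=="f" else 0,510,58,2.934,10,563,-193,-.41],x_scale=[.01 if name=="f" else 1,1,1,.01,1,1,1,.01])
    z=s.x;print(name,np.round(z,3),"rms",np.sqrt((s.fun**2).mean()));print(np.round(s.fun,1))
    c,s_=np.cos(z[3]),np.sin(z[3]);print("nest",z[1]-s_*z[4],z[2]+c*z[4])
E
```

```text
f [ 9.85000e-01  5.09440e+02  6.04220e+01  2.93400e+00  1.11120e+01
  5.63787e+02 -1.95116e+02 -4.12000e-01] rms 0.6097425314226199
[-0.6  0.   0.6 -0.6  0.8  1.  -0.8  0.8  0.2  0.1  0.1 -0.1  0.6 -0.3
 -0.6 -0.2 -0.  -0.4 -0.5 -0.2  0.4  0.3 -0.2  0.3  0.3 -0.4  0.7  0.5
  1.4  0.5  0.9 -0.  -1.4 -0.8  0.4 -0.7 -0.4  0.7 -0.8  0.6]
nest 507.15347168063767 49.54813604181088
dz [ 6.06900e+00  5.11104e+02  5.98800e+01  2.93400e+00  1.11390e+01
  5.65539e+02 -1.95922e+02 -4.11000e-01] rms 0.5261494337595272
[-0.4  0.1  0.5 -0.5  0.8  0.9 -0.9  0.7  0.2  0.2  0.  -0.   0.6 -0.4
 -0.6 -0.3  0.1 -0.4 -0.5 -0.1  0.3  0.2 -0.2  0.2  0.3 -0.4  0.7  0.4
  1.3  0.5  0.8 -0.  -1.1 -0.5  0.2 -0.4 -0.5  0.3 -0.5  0.3]
nest 508.8124350798742 48.97941196556831
```

Call:
send_rows --steps '[-1.74, 0, 3.8, 0, 0, 0, 20, -1.74, 0, 3.8, 0, 0, 0, 20, -1.74, 0, 3.8, 0, 0, 0, 20, -1.74, 0, 3.8, 0, 0, 0, 20, -1.74, 0, 3.8, 0, 0, 0, 20, -1.74, 0, 3.8, 0, 0, 0, 20, 0, 0, 0, 0, 0, 0, 20, 0, 0, 0, 0, 0, 0, 20]'

```text
time: 7.25
ee_pos: [507.8, 48.7, 192.0]
eef_rot: [-1.572, 0.0, -0.209]
contact_force: [0.1, -0.3, -2.7]
gripper_width: 38.2
```

```bash
python3 - <<'E'
from h import *
s=ctrl.sense();print(s["ee_pos"],s["eef_rot"],s["contact_force"],s["moment"],s["gripper_width"],s["time"])
p=ctrl.snapshot("wrist");cv2.imwrite("pics/w4.png",p["img"])
sc=ctrl.snapshot("scene");t=ctrl.snapshot("top")
zoom(sc,(315,200),60,"s4");zoom(t,(258,225),40,"t4")
E
```

```text
[507.80564528  48.68639627 192.02757829] [-1.57151740e+00  4.18065281e-04 -2.08595202e-01] [ 0.11191965 -0.27928122 -2.73750006] [-0.00265165 -0.01418254 -0.00917466] 38.191073842618906 7.25
s4 x0,y0,k 235 140 5.0
t4 x0,y0,k 204 185 7.547169811320755
```

View pics/w4.png

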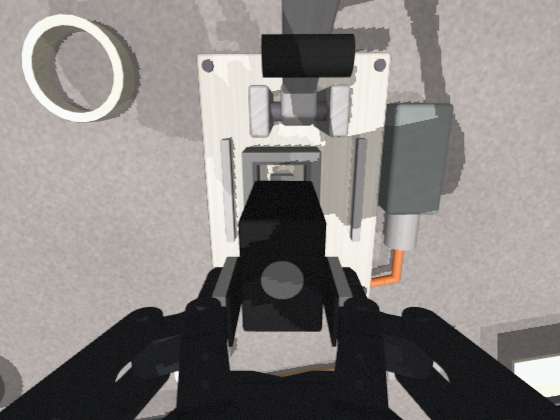

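View pics/s4.png

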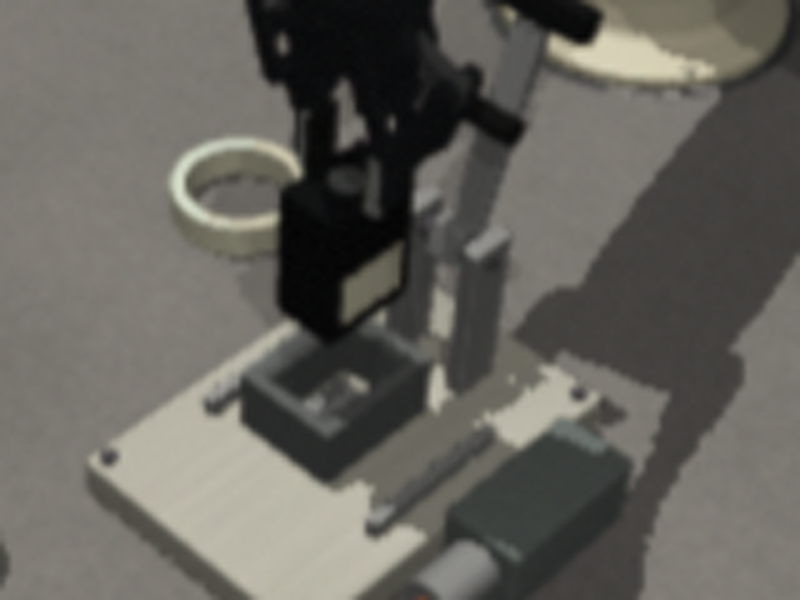

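Call:
send_rows --steps '[0, 1.5, 0, 0, 0, 0, 20, 0, 1.5, 0, 0, 0, 0, 20, 0, 1.2, 0, 0, 0, 0, 20, 0, 0.2, 0, 0, 0, 0, 20, 0, 0, 0, 0, 0, 0, 20, 0, 0, 0, 0, 0, 0, 20]'

```text
time: 8.15
ee_pos: [508.2, 49.1, 149.0]
eef_rot: [-1.57, -0.001, -0.208]
contact_force: [-0.1, 0.5, -2.4]
gripper_width: 38.5
```

Call:
send_rows --steps '[0, 0.15, 0, 0, 0, 0, 20, 0, 0.15, 0, 0, 0, 0, 20, 0, 0.15, 0, 0, 0, 0, 20, 0, 0, 0, 0, 0, 0, 20]'

```text
time: 8.65
ee_pos: [507.8, 49.0, 143.6]
eef_rot: [-1.571, 0.0, -0.208]
contact_force: [0.8, 0.2, -1.5]
gripper_width: 38.6
```

Call:
send_rows --steps '[0, 0.15, 0, 0, 0, 0, 20, 0, 0.15, 0, 0, 0, 0, 20, 0, 0, 0, 0, 0, 0, 20]'

```text
time: 9.02
ee_pos: [507.8, 49.0, 140.5]
eef_rot: [-1.571, 0.0, -0.208]
contact_force: [0.5, -1.0, -2.5]
gripper_width: 38.3
```

Call:
send_rows --steps '[0, 0.15, 0, 0, 0, 0, 20, 0, 0.1, 0, 0, 0, 0, 20, 0, 0, 0, 0, 0, 0, 20]'

```text
time: 9.4
ee_pos: [507.9, 49.0, 138.1]
eef_rot: [-1.571, 0.0, -0.208]
contact_force: [-0.1, 0.6, -2.7]
gripper_width: 38.6
```

Call:
send_rows --steps '[0, 0.15, 0, 0, 0, 0, 20, 0, 0.15, 0, 0, 0, 0, 20, 0, 0, 0, 0, 0, 0, 20]'

```text
time: 9.78
ee_pos: [507.8, 48.7, 135.0]
eef_rot: [-1.571, 0.0, -0.208]
contact_force: [-0.1, -1.2, -2.4]
gripper_width: 38.4
```

Call:
send_rows --steps '[0, 0.15, 0, 0, 0, 0, 20, 0, 0.15, 0, 0, 0, 0, 20, 0, 0, 0, 0, 0, 0, 20]'

```text
time: 10.15
ee_pos: [507.6, 48.9, 131.8]
eef_rot: [-1.571, 0.001, -0.208]
contact_force: [-0.5, -2.5, -2.5]
gripper_width: 38.3
```

Call:
send_rows --steps '[0, 0.15, 0, 0, 0, 0, 20, 0, 0.15, 0, 0, 0, 0, 20, 0, 0, 0, 0, 0, 0, 20]'

```text
time: 10.52
ee_pos: [507.8, 48.9, 129.1]
eef_rot: [-1.571, 0.0, -0.208]
contact_force: [0.2, -3.1, -1.5]
gripper_width: 38.2
```

Call:
send_rows --steps '[0, 0.2, -0.05, 0, 0, 0, 20, 0, 0.2, 0, 0, 0, 0, 20, 0, 0.1, 0, 0, 0, 0, 20, 0, 0, 0, 0, 0, 0, 20]'

```text
time: 11.02
ee_pos: [507.6, 48.7, 124.0]
eef_rot: [-1.571, 0.001, -0.208]
contact_force: [-0.6, -1.6, -2.2]
gripper_width: 37.9
```

Call:
send_rows --steps '[0, 0.15, 0, 0, 0, 0, 20, 0, 0.15, 0, 0, 0, 0, 20, 0, 0.15, 0, 0, 0, 0, 20, 0, 0, 0, 0, 0, 0, 20]'

```text
time: 11.52
ee_pos: [507.7, 48.6, 119.5]
eef_rot: [-1.571, 0.001, -0.208]
contact_force: [-0.3, -1.8, -2.5]
gripper_width: 38.6
```

Call:
send_rows --steps '[0, 0.15, 0, 0, 0, 0, 20, 0, 0.1, 0, 0, 0, 0, 20, 0, 0, 0, 0, 0, 0, 20]'

```text
time: 11.9
ee_pos: [507.7, 48.6, 117.1]
eef_rot: [-1.571, 0.0, -0.208]
contact_force: [-0.1, -0.6, -2.0]
gripper_width: 38.4
```

Call:
send_rows --steps '[0, 0.1, 0, 0, 0, 0, 20, 0, 0, 0, 0, 0, 0, 20]'

```text
time: 12.15
ee_pos: [507.8, 48.6, 116.2]
eef_rot: [-1.571, 0.0, -0.208]
contact_force: [-0.5, -0.4, -2.9]
gripper_width: 38.4
```

Call:
send_rows --steps '[0, 0.1, 0, 0, 0, 0, 20, 0, 0, 0, 0, 0, 0, 20]'

```text
time: 12.4
ee_pos: [508.0, 48.6, 115.8]
eef_rot: [-1.571, -0.001, -0.208]
contact_force: [-0.6, -0.1, 0.5]
gripper_width: 38.2
```

Call:
send_rows --steps '[0, 0.1, 0, 0, 0, 0, 20, 0, 0, 0, 0, 0, 0, 20]'

```text
time: 12.65
ee_pos: [508.0, 48.6, 114.6]
eef_rot: [-1.571, -0.001, -0.208]
contact_force: [0.3, -1.1, 1.7]
gripper_width: 38.5
```

Call:
send_rows --steps '[0, 0, 0, 0, 0, 0, 80, 0, 0, 0, 0, 0, 0, 80, 0, 0, 0, 0, 0, 0, 80, 0, 0, 0, 0, 0, 0, 80, 0, 0, 0, 0, 0, 0, 80]'

```text
time: 13.28
ee_pos: [507.8, 48.6, 114.2]
eef_rot: [-1.571, 0.0, -0.208]
contact_force: [0.7, 0.3, -0.1]
gripper_width: 68.4
```

Call:
send_rows --steps '[0, -1, 0, 0, 0, 0, 80, 0, -3, 0, 0, 0, 0, 80, 0, -4, 0, 0, 0, 0, 80, 0, -5, 0, 0, 0, 0, 80, 0, -5, 0, 0, 0, 0, 80, 0, -5, 0, 0, 0, 0, 80, 0, 0, 0, 0, 0, 0, 80]'

```text
time: 14.15
ee_pos: [508.4, 48.6, 350.4]
eef_rot: [-1.569, -0.01, -0.208]
contact_force: [0.7, 0.3, 0.0]
gripper_width: 67.8
```

```bash
python3 - <<'E'
from h import *
s=ctrl.sense();print(s["ee_pos"],s["eef_rot"],s["contact_force"],s["time"])
p=ctrl.snapshot("wrist");cv2.imwrite("pics/w5.png",p["img"])
sc=ctrl.snapshot("scene");t=ctrl.snapshot("top")
zoom(sc,(320,190),70,"s5");
for n,q in (("sc",sc),("t",t)):
  print(n,[(d["xy"],round(d["p"],2)) for d in ctrl.mark_of("handle",q)])
  v=[509.5,60.0,2.934]
  for th in (1.7,1.8,1.9):
    print(th,proj(q,place(v,[[75-140*np.cos(th)+20*np.sin(th),0,123+140*np.sin(th)+20*np.cos(th)]])))
E
```

```text
[508.44504282  48.55238089 350.43831572] [-1.56850904 -0.00950105 -0.20775518] [0.71284301 0.32468515 0.03141237] 14.15
s5 x0,y0,k 226 120 4.301075268817204
sc [([340.3, 139.0], 0.71)]
1.7 [[339.47133922 141.46797994]]
1.8 [[342.64431734 140.81638811]]
1.9 [[345.56468546 140.68265479]]
t [([249.7, 263.8], 0.64)]
1.7 [[248.42035088 257.71247311]]
1.8 [[247.53807741 262.20504526]]
1.9 [[246.71813769 266.48937601]]
```

View pics/w5.png

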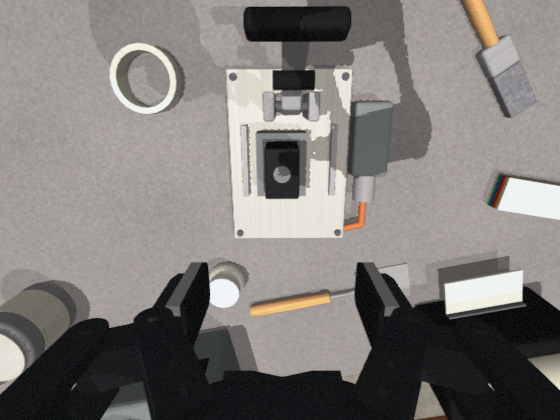

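View pics/s5.png

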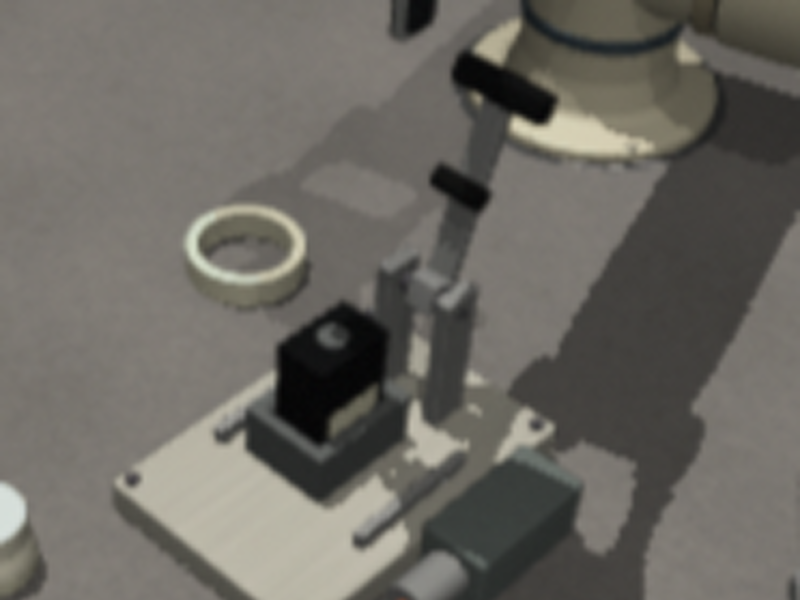

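Call:
send_rows --steps '[-4.2, 0, 0.28, 0, 0, 0, 0, -4.2, 0, 0.28, 0, 0, 0, 0, -4.2, 0, 0.28, 0, 0, 0, 0, -4.2, 0, 0.28, 0, 0, 0, 0, 0, 0, 0, 0, 0, 0, 0, 0, 0, 0, 0, 0, 0, 0]'

```text
time: 15.15
ee_pos: [345.9, 94.1, 343.4]
eef_rot: [-1.571, 0.001, -0.208]
contact_force: [0.5, 1.0, -0.0]
gripper_width: 0.0
```

```bash
cat >> h.py <<'E'
VD=np.array([509.5,60.0,2.934])
def docktip(s):
    M=Rtool(s);t=s["ee_pos"]+22*M[:,1];f=lambda q:np.r_[(q[:2]-VD[:2])@rz(VD[2])[:2,:2],q[2]]
    return f(s["ee_pos"]),f(t)
def rep():
    s=ctrl.sense();a,b=docktip(s);print("t",s["time"],"rot",s["eef_rot"].round(3),"F",s["contact_force"].round(1),"w",round(s["gripper_width"],1),"tcp dock",a.round(1),"tip dock",b.round(1));return s
E
python3 - <<'E'
from h import *
rep();p=ctrl.snapshot("wrist");cv2.imwrite("pics/w6.png",p["img"]);p=ctrl.snapshot("scene");zoom(p,(340,150),70,"s6")
E
```

```text
t 15.15 rot [-1.571e+00  1.000e-03 -2.080e-01] F [ 0.5  1.  -0. ] w 0.0 tcp dock [167.1   0.4 343.4] tip dock [167.1   0.4 321.4]
s6 x0,y0,k 246 80 4.301075268817204
```

View pics/s6.png

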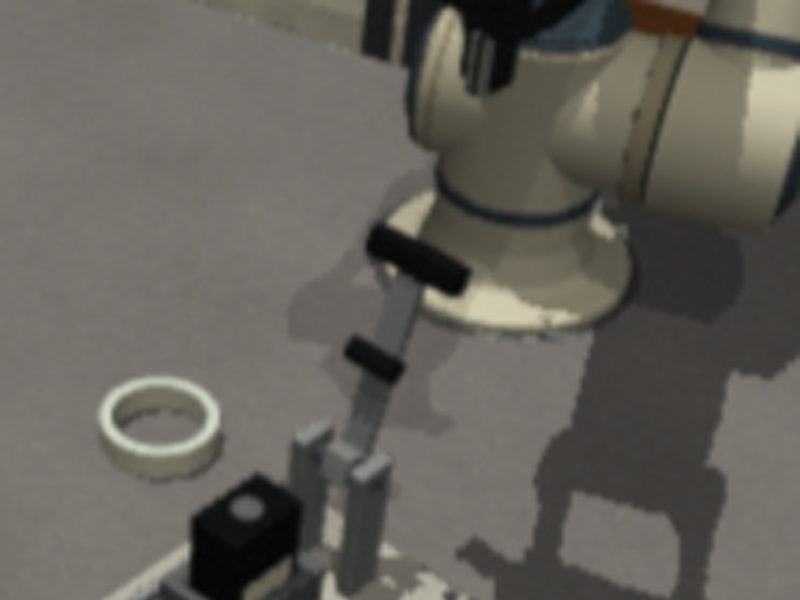

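View pics/w6.png

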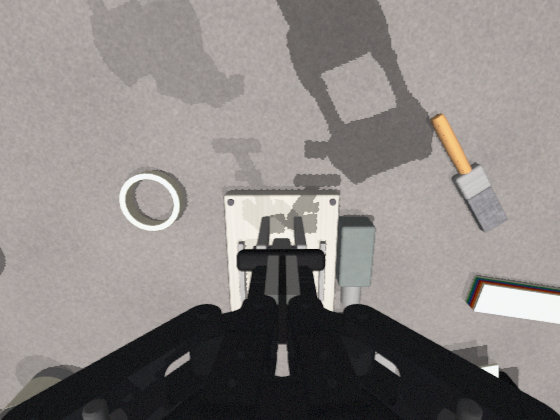

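Call:
send_rows --steps '[0, 3, 0, 0, 0, 0, 0, 0, 3, 0, 0, 0, 0, 0, 0, 2.5, 0, 0, 0, 0, 0, 0, 0, 0, 0, 0, 0, 0, 0, 0, 0, 0, 0, 0, 0]'

```text
time: 15.88
ee_pos: [346.2, 94.0, 260.0]
eef_rot: [-1.571, -0.0, -0.208]
contact_force: [-0.2, 0.3, 0.4]
gripper_width: -0.4
```

Call:
send_rows --steps '[0.5, 0, 0, 0, 0, 0, 0, 0.5, 0, 0, 0, 0, 0, 0, 0.5, 0, 0, 0, 0, 0, 0, 0.5, 0, 0, 0, 0, 0, 0]'

```text
time: 16.38
ee_pos: [365.7, 89.9, 259.3]
eef_rot: [-1.571, -0.0, -0.208]
contact_force: [-0.0, 0.2, -0.2]
gripper_width: 0.1
```

Call:
send_rows --steps '[0, -1.5, 0, 0, 0, 0, 0, 0.5, 0, 0, 0, 0, 0, 0, 0.5, 0, 0, 0, 0, 0, 0, 0.5, 0, 0, 0, 0, 0, 0, 0.5, 0, 0, 0, 0, 0, 0]'

```text
time: 17.0
ee_pos: [385.1, 85.8, 273.9]
eef_rot: [-1.571, 0.001, -0.208]
contact_force: [-0.2, 0.0, -0.1]
gripper_width: 0.1
```

Call:
send_rows --steps '[0.6, 0, 0, 0, 0, 0, 0, 0.6, 0, 0, 0, 0, 0, 0, 0.6, 0, 0, 0, 0, 0, 0, 0.6, 0, 0, 0, 0, 0, 0]'

```text
time: 17.5
ee_pos: [408.8, 80.9, 274.3]
eef_rot: [-1.571, 0.0, -0.208]
contact_force: [0.2, 0.6, -0.4]
gripper_width: 0.1
```

```bash
python3 - <<'E'
from h import *
rep();p=ctrl.snapshot("scene");zoom(p,(340,150),70,"s7")
E
```

```text
t 17.5 rot [-1.571  0.    -0.208] F [ 0.2  0.6 -0.4] w 0.1 tcp dock [102.9   0.4 274.3] tip dock [102.9   0.4 252.3]
s7 x0,y0,k 246 80 4.301075268817204
```

View pics/s7.png

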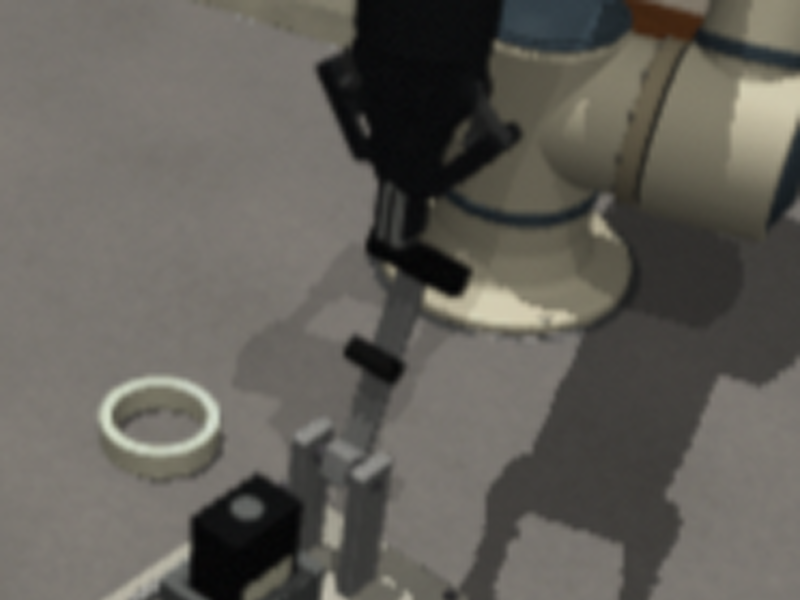

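```bash
python3 - <<'E'
from h import *
rep();p=ctrl.snapshot("wrist");cv2.imwrite("pics/w7.png",p["img"])
p=ctrl.snapshot("top");zoom(p,(250,250),40,"t7")
E
```

```text
t 17.55 rot [-1.571  0.    -0.208] F [-1.6 -0.5 -0.8] w 0.2 tcp dock [102.4   0.4 274. ] tip dock [102.4   0.4 252. ]
t7 x0,y0,k 196 210 7.547169811320755
```

View pics/w7.png

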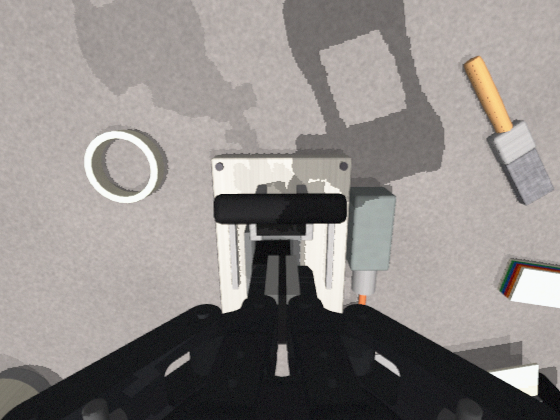

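View pics/t7.png

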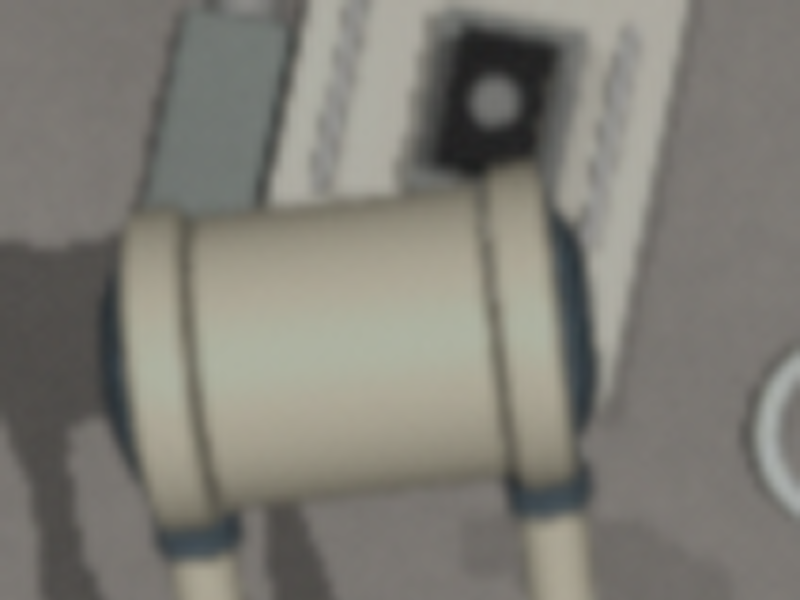

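```bash
python3 - <<'E'
from h import *
p=ctrl.snapshot("scene");w=ctrl.snapshot("wrist")
s=rep();M=Rtool(s)
P=[s["ee_pos"]+d*M[:,1]+e*M[:,0] for d in (0,10,22) for e in(-11,11)]
a=proj(p,P);b=proj(w,P);print("scene tcp,10,22 (-11,+11)",a.round(1).tolist());print("wrist",b.round(1).tolist())
zoom(p,(340,130),40,"s8",a);zoom(w,(282,260),100,"w8",b)
for th in (1.7,1.8,1.9):
  e=[[75-A*np.cos(th)+c*np.sin(th),y,123+A*np.sin(th)+c*np.cos(th)] for A,y,c in ((150,35,20),(150,-35,20),(150,35,4),(150,-35,4),(130,35,4),(130,-35,4))]
  print(th,np.array(e)[:,[0,2]].round(0).tolist());print(proj(p,place(VD,e)).round(0).tolist(),proj(w,place(VD,e)).round(0).tolist())
E
```

```text
t 17.75 rot [-1.571  0.    -0.208] F [ 0.3 -0.4 -0.7] w 0.1 tcp dock [103.4   0.4 274.3] tip dock [103.4   0.4 252.3]
scene tcp,10,22 (-11,+11) [[340.4, 136.2], [334.7, 139.7], [340.0, 139.5], [334.3, 143.0], [339.4, 143.5], [333.8, 147.0]]
wrist [[280.6, 248.6], [280.6, 288.2], [280.7, 240.6], [280.7, 278.3], [280.7, 232.0], [280.8, 267.8]]
s8 x0,y0,k 286 90 7.547169811320755
w8 x0,y0,k 148 160 3.007518796992481
1.7 [[114.0, 269.0], [114.0, 269.0], [98.0, 271.0], [98.0, 271.0], [96.0, 251.0], [96.0, 251.0]]
[[330.0, 132.0], [351.0, 144.0], [326.0, 134.0], [347.0, 146.0], [324.0, 141.0], [346.0, 153.0]] [[212.0, 245.0], [351.0, 245.0], [213.0, 275.0], [350.0, 275.0], [220.0, 262.0], [342.0, 262.0]]
1.8 [[129.0, 265.0], [129.0, 265.0], [113.0, 268.0], [113.0, 268.0], [108.0, 249.0], [108.0, 249.0]]
[[333.0, 132.0], [355.0, 143.0], [329.0, 133.0], [351.0, 144.0], [327.0, 140.0], [349.0, 152.0]] [[212.0, 215.0], [351.0, 215.0], [212.0, 246.0], [350.0, 246.0], [220.0, 239.0], [343.0, 239.0]]
1.9 [[142.0, 258.0], [142.0, 258.0], [127.0, 264.0], [127.0, 264.0], [121.0, 245.0], [121.0, 245.0]]
[[336.0, 132.0], [358.0, 143.0], [333.0, 132.0], [354.0, 144.0], [330.0, 139.0], [352.0, 151.0]] [[213.0, 185.0], [350.0, 185.0], [212.0, 217.0], [350.0, 217.0], [220.0, 217.0], [343.0, 217.0]]
```

View pics/s8.png

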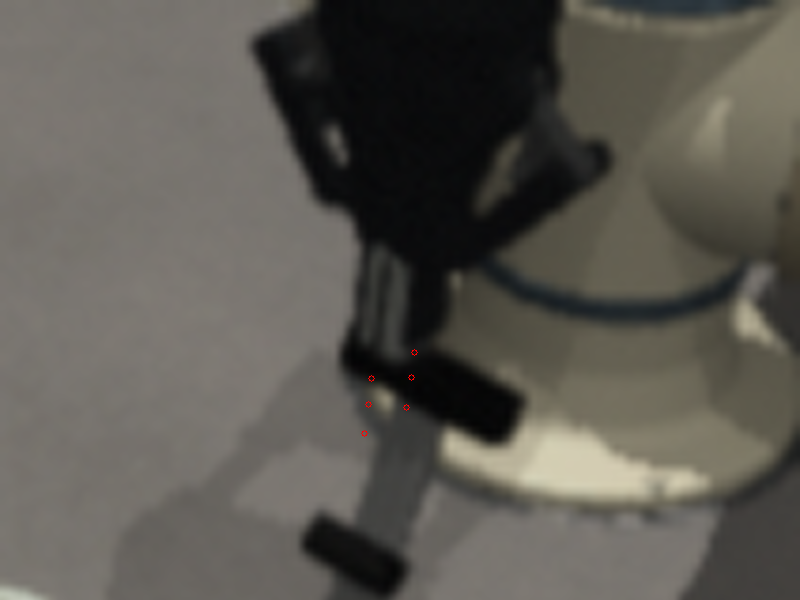

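View pics/w8.png

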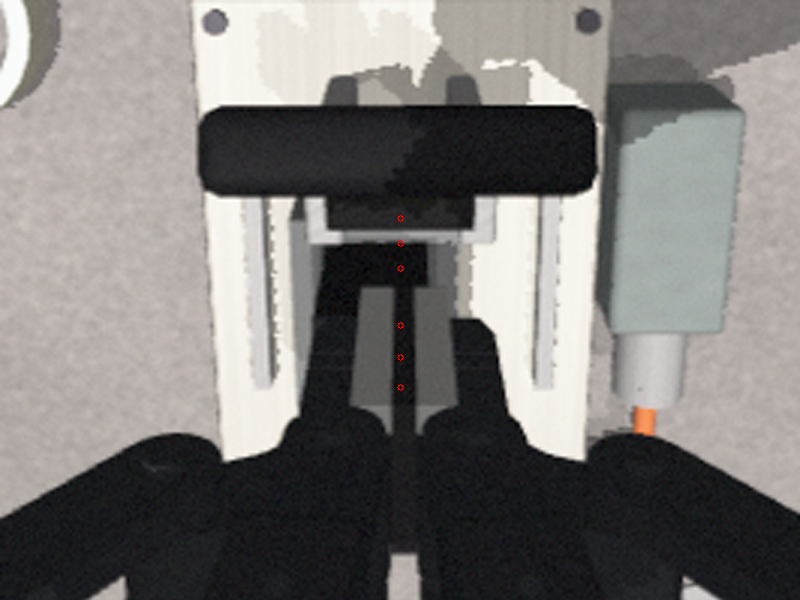

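Call:
send_rows --steps '[0, -3, 0, 0, 0, 0, 0, 0, -3, 0, 0, 0, 0, 0, 0, 0, 0, 0, 0, 0, 0, 0, 0, 0, 0, 0, 0, 0]'

```text
time: 18.25
ee_pos: [408.2, 81.0, 333.6]
eef_rot: [-1.571, 0.001, -0.208]
contact_force: [0.6, -0.2, -0.4]
gripper_width: 0.0
```

```bash
python3 - <<'E'
from h import *
p=ctrl.snapshot("scene")
s=rep();M=Rtool(s)
P=[s["ee_pos"]+d*M[:,1]+e*M[:,0] for d in (0,22) for e in(-11,11)]
a=proj(p,P);print(a.round(1))
zoom(p,(340,130),40,"s9",a)
E
```

```text
t 18.3 rot [-1.571e+00  1.000e-03 -2.080e-01] F [ 0.3  0.8 -0.6] w 0.3 tcp dock [103.5   0.4 333.1] tip dock [103.5   0.4 311.1]
[[343.3 115.5]
 [337.4 118.9]
 [342.2 123.4]
 [336.4 126.9]]
s9 x0,y0,k 286 90 7.547169811320755
```

View pics/s9.png

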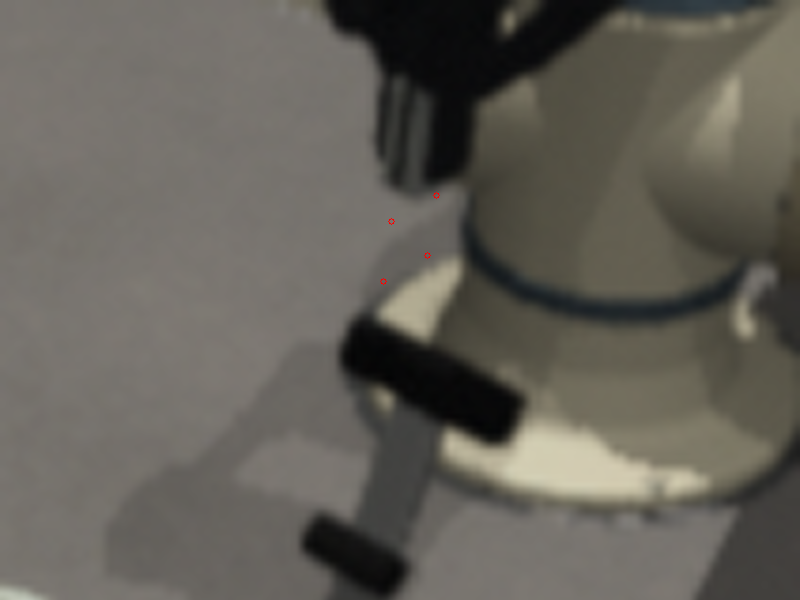

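```bash
python3 - <<'E'
from h import *
p=ctrl.snapshot("scene")
c=[(a,b,z) for z in (118,203) for a in(-30,30) for b in (-20,20)]
q=proj(p,place([507.8,48.7,-.209],c))
im=cv2.imread("pics/s4.png")
for u in q: cv2.circle(im,(int((u[0]+.5-235)*5),int((u[1]+.5-140)*5)),3,(0,0,255),1)
P=proj(p,place([507.8,48.7,-.209],[(11,20,170),(11,-20,170),(11,20,192),(11,-20,192)]))
for u in P: cv2.circle(im,(int((u[0]+.5-235)*5),int((u[1]+.5-140)*5)),3,(0,255,0),1)
cv2.imwrite("pics/s4b.png",im)
E
```

```text
(no output)
```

View pics/s4b.png

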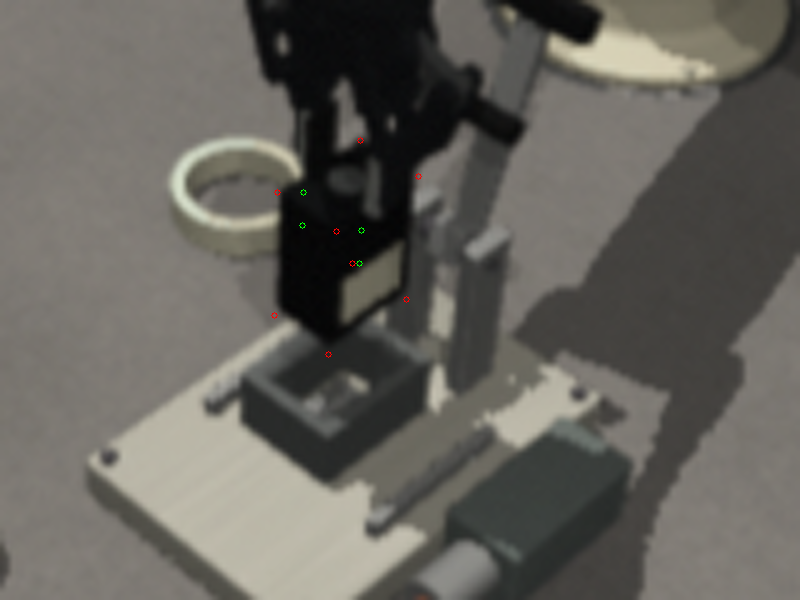

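Call:
send_rows --steps '[-3.4, 0, 0, 0, 0, 0, 0, -3.4, 0, 0, 0, 0, 0, 0, 0, 3, 0, 0, 0, 0, 0, 0, 3, 0, 0, 0, 0, 0, 0, 3, 0, 0, 0, 0, 0, 0, 0, 0, 0, 0, 0, 0]'

```text
time: 19.1
ee_pos: [340.6, 94.8, 241.2]
eef_rot: [-1.573, 0.005, -0.208]
contact_force: [-0.8, -0.7, 1.5]
gripper_width: -0.1
```

Call:
send_rows --steps '[0.5, 0, 0, 0, 0, 0, 0, 0.5, 0, 0, 0, 0, 0, 0, 0.5, 0, 0, 0, 0, 0, 0, 0.5, 0, 0, 0, 0, 0, 0]'

```text
time: 19.6
ee_pos: [362.0, 90.7, 244.7]
eef_rot: [-1.571, -0.0, -0.208]
contact_force: [-0.0, -0.8, -0.1]
gripper_width: 0.4
```

Call:
send_rows --steps '[0.5, 0, 0, 0, 0, 0, 0, 0.5, 0, 0, 0, 0, 0, 0, 0.5, 0, 0, 0, 0, 0, 0, 0.5, 0, 0, 0, 0, 0, 0]'

```text
time: 20.1
ee_pos: [380.0, 87.1, 245.4]
eef_rot: [-1.57, 0.002, -0.207]
contact_force: [-8.8, 1.4, 5.9]
gripper_width: 0.3
```

```bash
python3 - <<'E'
from h import *
p=ctrl.snapshot("scene")
s=rep()
zoom(p,(340,130),40,"s10")
E
```

```text
t 20.15 rot [-1.57   0.002 -0.207] F [-6.9  1.1  4.5] w -0.1 tcp dock [1.318e+02 2.000e-01 2.452e+02] tip dock [1.319e+02 2.000e-01 2.232e+02]
s10 x0,y0,k 286 90 7.547169811320755
```

View pics/s10.png

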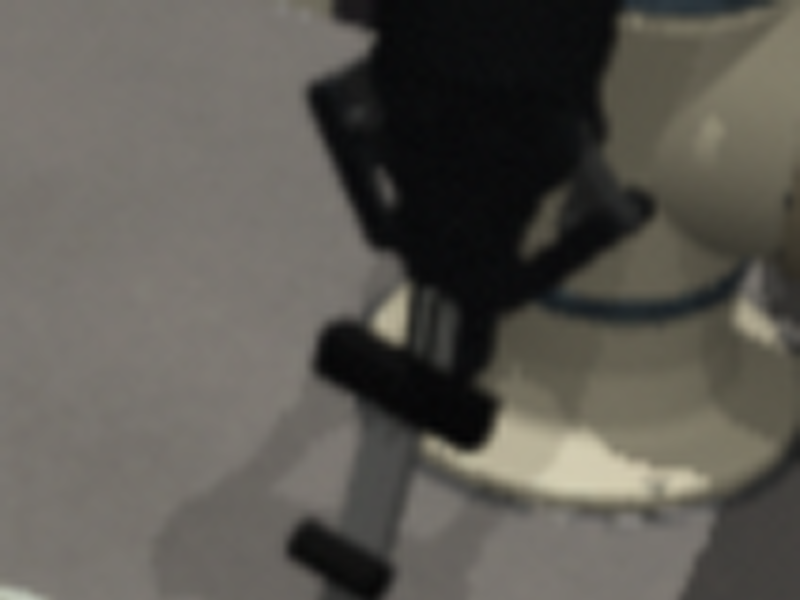

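Call:
send_rows --steps '[0.6, -0.2, 0, 0, 0, 0, 0, 0.6, -0.2, 0, 0, 0, 0, 0, 0.6, -0.2, 0, 0, 0, 0, 0, 0.6, -0.2, 0, 0, 0, 0, 0]'

```text
time: 20.65
ee_pos: [403.5, 82.2, 251.4]
eef_rot: [-1.571, 0.004, -0.207]
contact_force: [-4.8, 1.8, -4.3]
gripper_width: -0.1
```

Call:
send_rows --steps '[0.6, -0.2, 0, 0, 0, 0, 0, 0.6, -0.2, 0, 0, 0, 0, 0, 0.6, 0, 0, 0, 0, 0, 0, 0.6, 0, 0, 0, 0, 0, 0]'

```text
time: 21.15
ee_pos: [426.9, 77.0, 255.5]
eef_rot: [-1.571, 0.004, -0.207]
contact_force: [-5.7, 1.9, -1.3]
gripper_width: 0.0
```

```bash
python3 - <<'E'
from h import *
p=ctrl.snapshot("scene")
s=rep()
zoom(p,(330,150),50,"s11")
E
```

```text
t 21.2 rot [-1.571  0.004 -0.207] F [-5.2  0.4 -0.6] w 0.1 tcp dock [ 83.7   0.4 255.4] tip dock [ 83.8   0.4 233.4]
s11 x0,y0,k 263 100 6.015037593984962
```

View pics/s11.png

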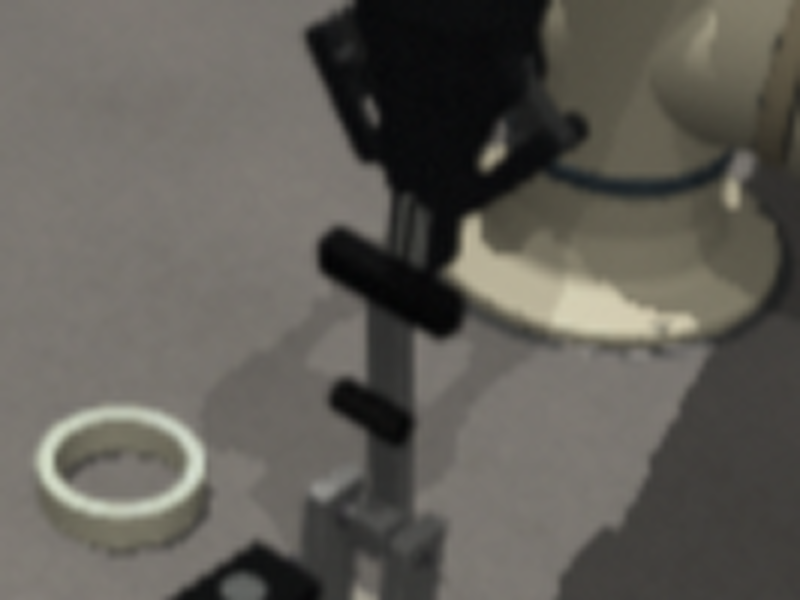

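Call:
send_rows --steps '[0.7, -0.3, 0, 0, 0, 0, 0, 0.7, -0.2, 0, 0, 0, 0, 0, 0.7, 0, 0, 0, 0, 0, 0, 0.7, 0.1, 0, 0, 0, 0, 0]'

```text
time: 21.7
ee_pos: [454.4, 71.2, 259.5]
eef_rot: [-1.571, 0.004, -0.207]
contact_force: [-5.5, 0.9, -1.6]
gripper_width: -0.1
```

Call:
send_rows --steps '[0.7, 0.2, 0, 0, 0, 0, 0, 0.7, 0.2, 0, 0, 0, 0, 0, 0, 0, 0, 0, 0, 0, 0]'

```text
time: 22.08
ee_pos: [469.1, 68.2, 255.9]
eef_rot: [-1.571, 0.001, -0.208]
contact_force: [-1.5, 0.0, -0.1]
gripper_width: 0.1
```

```bash
python3 - <<'E'
from h import *
p=ctrl.snapshot("scene")
s=rep()
zoom(p,(330,150),50,"s12")
E
```

```text
t 22.125 rot [-1.571  0.    -0.208] F [-1.2  0.4  0.1] w -0.1 tcp dock [ 41.2   0.4 256.1] tip dock [ 41.2   0.4 234.1]
s12 x0,y0,k 263 100 6.015037593984962
```

View pics/s12.png

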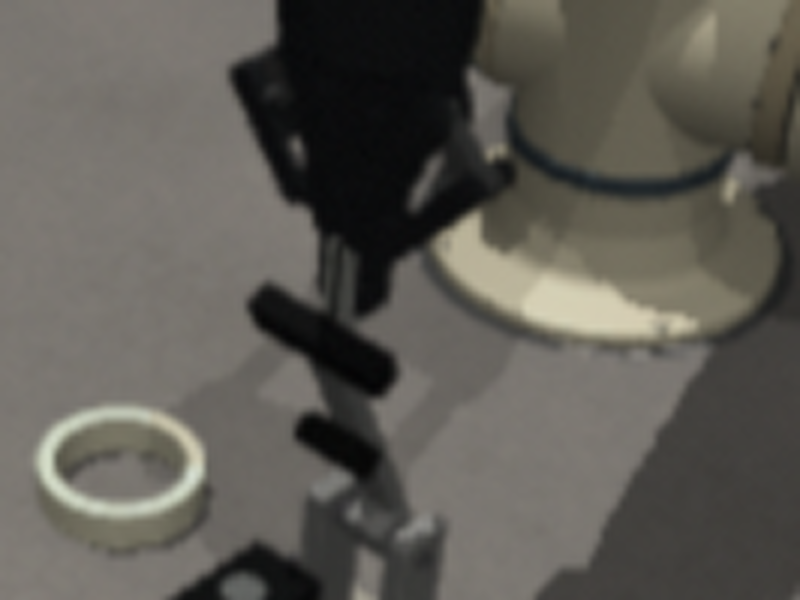

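Call:
send_rows --steps '[0.7, 0.25, 0, 0, 0, 0, 0, 0.7, 0.25, 0, 0, 0, 0, 0, 0.65, 0.3, 0, 0, 0, 0, 0, 0.65, 0.3, 0, 0, 0, 0, 0]'

```text
time: 22.62
ee_pos: [495.7, 62.6, 245.0]
eef_rot: [-1.571, 0.0, -0.208]
contact_force: [-4.6, 1.8, 0.7]
gripper_width: -0.1
```

Call:
send_rows --steps '[0.6, 0.4, 0, 0, 0, 0, 0, 0.55, 0.4, 0, 0, 0, 0, 0, 0.55, 0.45, 0, 0, 0, 0, 0, 0.55, 0.45, 0, 0, 0, 0, 0]'

```text
time: 23.12
ee_pos: [518.6, 57.9, 229.1]
eef_rot: [-1.57, -0.003, -0.208]
contact_force: [-2.1, 1.3, 6.2]
gripper_width: 0.2
```

```bash
python3 - <<'E'
from h import *
p=ctrl.snapshot("scene")
s=rep()
zoom(p,(320,170),50,"s13")
E
```

```text
t 23.175 rot [-1.57  -0.003 -0.208] F [-0.  -0.   4.2] w -0.3 tcp dock [ -9.7   0.3 228.2] tip dock [ -9.8   0.3 206.2]
s13 x0,y0,k 253 120 6.015037593984962
```

View pics/s13.png

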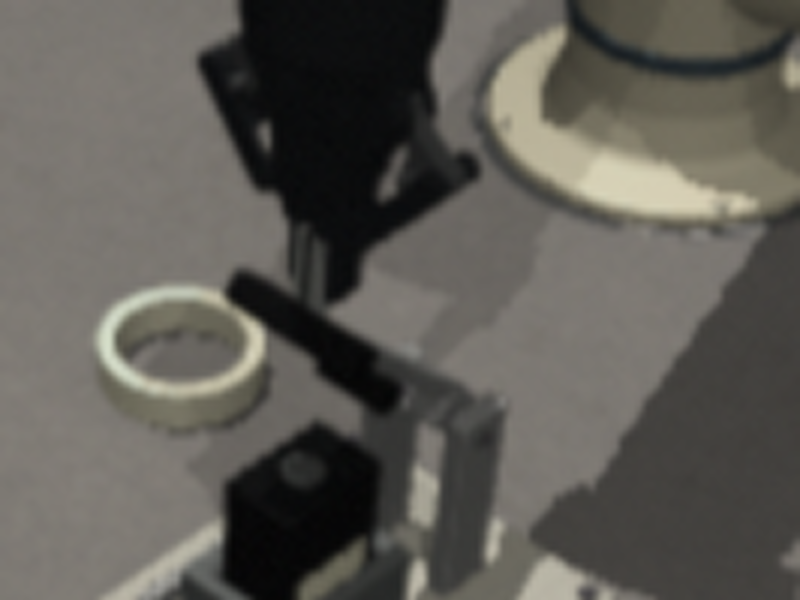

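Call:
send_rows --steps '[0.45, 0.5, 0, 0, 0, 0, 0, 0.45, 0.5, 0, 0, 0, 0, 0, 0.45, 0.5, 0, 0, 0, 0, 0, 0.4, 0.5, 0, 0, 0, 0, 0]'

```text
time: 23.68
ee_pos: [536.1, 54.0, 209.4]
eef_rot: [-1.57, -0.005, -0.208]
contact_force: [-0.2, -0.2, 7.3]
gripper_width: -0.2
```

Call:
send_rows --steps '[0.4, 0.6, 0, 0, 0, 0, 0, 0.4, 0.6, 0, 0, 0, 0, 0, 0.4, 0.6, 0, 0, 0, 0, 0, 0.4, 0.6, 0, 0, 0, 0, 0]'

```text
time: 24.18
ee_pos: [551.6, 50.7, 185.1]
eef_rot: [-1.57, -0.004, -0.208]
contact_force: [-0.4, 0.7, 4.4]
gripper_width: 0.2
```

```bash
python3 - <<'E'
from h import *
p=ctrl.snapshot("scene")
s=rep()
zoom(p,(310,185),50,"s14")
E
```

```text
t 24.225 rot [-1.571 -0.003 -0.208] F [ 0.6 -0.3  4.9] w -0.4 tcp dock [-43.2   0.6 183.9] tip dock [-43.2   0.6 161.9]
s14 x0,y0,k 243 135 6.015037593984962
```

View pics/s14.png

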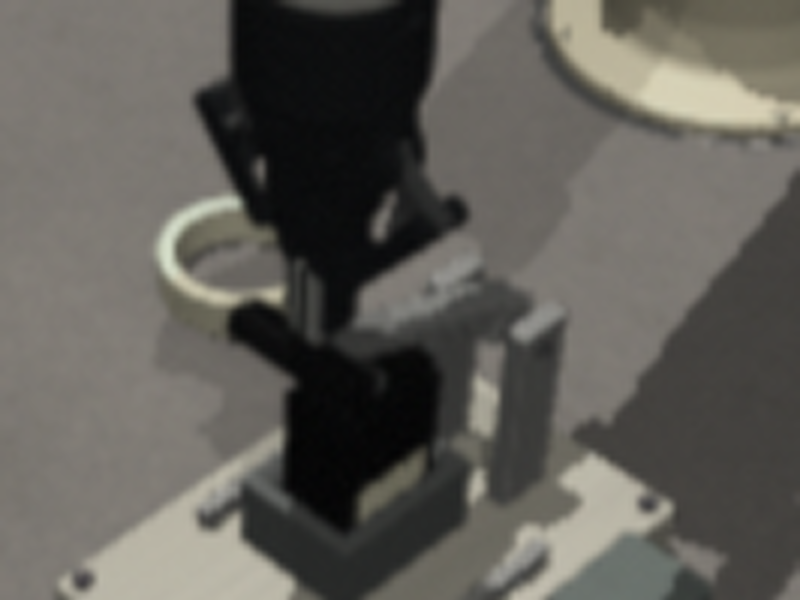

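Call:
send_rows --steps '[0.3, 0.5, 0, 0, 0, 0, 0, 0.3, 0.5, 0, 0, 0, 0, 0, 0.3, 0.4, 0, 0, 0, 0, 0, 0.3, 0.4, 0, 0, 0, 0, 0]'

```text
time: 24.72
ee_pos: [561.6, 48.6, 165.4]
eef_rot: [-1.571, 0.002, -0.208]
contact_force: [-3.2, 0.9, 3.1]
gripper_width: 0.2
```

Call:
send_rows --steps '[0.1, 0.2, 0, 0, 0, 0, 0, 0.1, 0.2, 0, 0, 0, 0, 0, 0, 0.2, 0, 0, 0, 0, 0]'

```text
time: 25.1
ee_pos: [564.3, 48.0, 160.5]
eef_rot: [-1.571, -0.001, -0.208]
contact_force: [-0.7, -0.3, 4.8]
gripper_width: 0.2
```

Call:
send_rows --steps '[0.1, 0.2, 0, 0, 0, 0, 0, 0.1, 0.2, 0, 0, 0, 0, 0, 0, 0.2, 0, 0, 0, 0, 0]'

```text
time: 25.48
ee_pos: [566.2, 47.7, 154.4]
eef_rot: [-1.571, -0.001, -0.208]
contact_force: [-1.5, -0.0, 5.6]
gripper_width: 0.1
```

Call:
send_rows --steps '[0, 0.2, 0, 0, 0, 0, 0, 0, 0.2, 0, 0, 0, 0, 0, 0, 0.1, 0, 0, 0, 0, 0]'

```text
time: 25.85
ee_pos: [567.1, 47.5, 150.2]
eef_rot: [-1.57, -0.004, -0.208]
contact_force: [0.0, -0.4, 6.1]
gripper_width: 0.1
```

Call:
send_rows --steps '[0, 0.15, 0, 0, 0, 0, 0, 0, 0.15, 0, 0, 0, 0, 0]'

```text
time: 26.1
ee_pos: [567.6, 47.4, 147.7]
eef_rot: [-1.57, -0.005, -0.208]
contact_force: [2.1, -1.7, 5.9]
gripper_width: 0.3
```

```bash
python3 - <<'E'
from h import *
p=ctrl.snapshot("scene")
s=rep()
zoom(p,(310,195),50,"s15")
E
```

```text
t 26.15 rot [-1.57  -0.005 -0.208] F [ 2.6 -0.6  6. ] w 0.0 tcp dock [-59.5   0.4 147.5] tip dock [-59.7   0.4 125.5]
s15 x0,y0,k 243 145 6.015037593984962
```

View pics/s15.png

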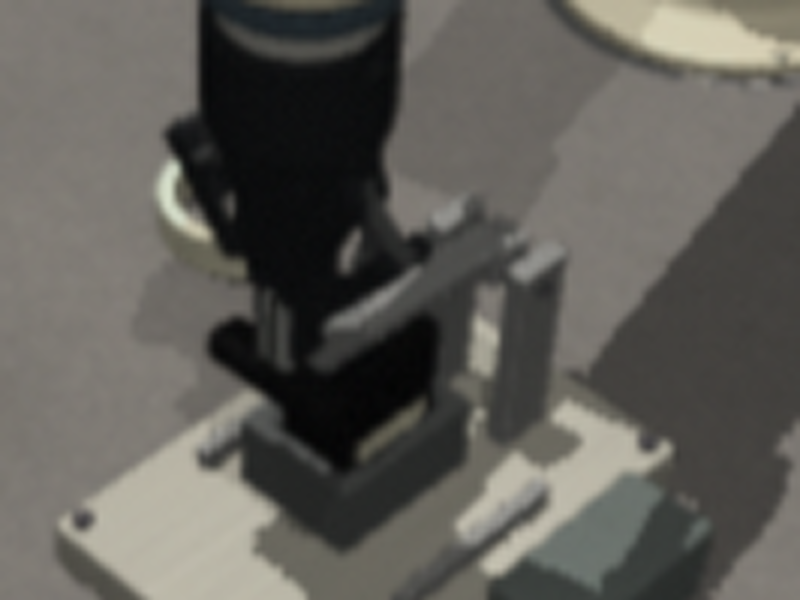

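Call:
send_rows --steps '[0, 0.15, 0, 0, 0, 0, 0, 0, 0.1, 0, 0, 0, 0, 0]'

```text
time: 26.4
ee_pos: [568.1, 47.3, 145.5]
eef_rot: [-1.57, -0.007, -0.208]
contact_force: [2.8, -0.7, 7.1]
gripper_width: 0.3
```

Call:
send_rows --steps '[0, 0.1, 0, 0, 0, 0, 0, 0, 0.1, 0, 0, 0, 0, 0]'

```text
time: 26.65
ee_pos: [568.4, 47.2, 143.8]
eef_rot: [-1.57, -0.008, -0.208]
contact_force: [3.6, -0.9, 8.3]
gripper_width: -0.1
```

Call:
send_rows --steps '[0, 0.1, 0, 0, 0, 0, 0, 0, 0.1, 0, 0, 0, 0, 0]'

```text
time: 26.9
ee_pos: [568.7, 47.2, 142.0]
eef_rot: [-1.57, -0.009, -0.208]
contact_force: [4.7, -1.1, 8.0]
gripper_width: -0.0
```

Call:
send_rows --steps '[0, 0.1, 0, 0, 0, 0, 0, 0, 0, 0, 0, 0, 0, 0]'

```text
time: 27.15
ee_pos: [568.8, 47.1, 141.0]
eef_rot: [-1.57, -0.009, -0.208]
contact_force: [4.7, -0.9, 7.2]
gripper_width: -0.0
```

Call:
send_rows --steps '[0, 0.1, 0, 0, 0, 0, 0, 0, 0.05, 0, 0, 0, 0, 0]'

```text
time: 27.4
ee_pos: [569.1, 47.1, 139.9]
eef_rot: [-1.57, -0.01, -0.208]
contact_force: [6.3, -2.1, 8.5]
gripper_width: -0.3
```

Call:
send_rows --steps '[0, 0.1, 0, 0, 0, 0, 0, 0, 0.05, 0, 0, 0, 0, 0]'

```text
time: 27.65
ee_pos: [569.3, 47.1, 138.5]
eef_rot: [-1.57, -0.01, -0.208]
contact_force: [5.1, -1.2, 9.5]
gripper_width: -0.3
```

Call:
send_rows --steps '[0, 0.1, 0, 0, 0, 0, 0, 0, 0, 0, 0, 0, 0, 0]'

```text
time: 27.9
ee_pos: [569.4, 47.0, 137.9]
eef_rot: [-1.57, -0.011, -0.209]
contact_force: [5.8, -1.1, 9.7]
gripper_width: 0.1
```

```bash
python3 - <<'E'
from h import *
p=ctrl.snapshot("scene")
s=rep()
zoom(p,(310,195),50,"s16")
E
```

```text
t 27.95 rot [-1.57  -0.011 -0.209] F [ 5.8 -1.4  9.5] w -0.2 tcp dock [-61.2   0.4 137.9] tip dock [-61.5   0.4 115.9]
s16 x0,y0,k 243 145 6.015037593984962
```

View pics/s16.png

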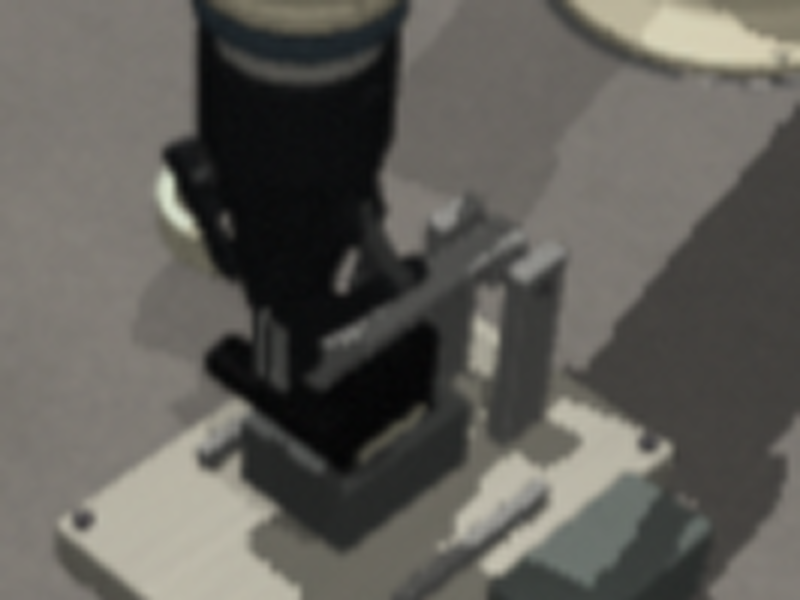

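Call:
send_rows --steps '[0, 0.1, 0, 0, 0, 0, 0, 0, 0, 0, 0, 0, 0, 0]'

```text
time: 28.2
ee_pos: [569.4, 47.0, 137.7]
eef_rot: [-1.569, -0.011, -0.209]
contact_force: [3.7, -1.9, 13.2]
gripper_width: 0.0
```

Call:
send_rows --steps '[0, 0.1, 0, 0, 0, 0, 0, 0, 0, 0, 0, 0, 0, 0]'

```text
time: 28.45
ee_pos: [569.4, 47.0, 137.6]
eef_rot: [-1.569, -0.012, -0.208]
contact_force: [3.0, -1.0, 16.7]
gripper_width: 0.1
```

Call:
send_rows --steps '[0, 0.1, 0, 0, 0, 0, 0, 0, 0, 0, 0, 0, 0, 0]'

```text
time: 28.7
ee_pos: [569.5, 47.0, 137.5]
eef_rot: [-1.569, -0.013, -0.209]
contact_force: [1.7, -1.8, 19.4]
gripper_width: 0.1
```

Call:
send_rows --steps '[0, -0.3, 0, 0, 0, 0, 0, 0, -0.7, 0, 0, 0, 0, 0, 0, -3, 0, 0, 0, 0, 0, 0, -5, 0, 0, 0, 0, 0, 0, -5, 0, 0, 0, 0, 0, 0, -5, 0, 0, 0, 0, 0, 2, 0, 0, 0, 0, 0, 0, 2, 0, 0, 0, 0, 0, 0]'

```text
time: 29.7
ee_pos: [605.8, 39.4, 322.0]
eef_rot: [-1.571, -0.001, -0.208]
contact_force: [0.3, 0.5, 0.0]
gripper_width: 0.3
```

```bash
python3 - <<'E'
from h import *
s=rep();p=ctrl.snapshot("scene");w=ctrl.snapshot("wrist");cv2.imwrite("pics/w17.png",w["img"])
for th in (0,0.05,0.1):
  e=[[75-A*np.cos(th)+20*np.sin(th),y,123+A*np.sin(th)+20*np.cos(th)] for A,y in ((150,35),(150,-35),(130,35),(130,-35))]
  q=proj(p,place(VD,e));print(th,q.round(1).tolist())
  if th==0: zoom(p,(310,195),50,"s17",q)
E
```

```text
t 29.7 rot [-1.571e+00 -1.000e-03 -2.080e-01] F [0.3 0.5 0. ] w 0.3 tcp dock [-9.85e+01  3.00e-01  3.22e+02] tip dock [-98.5   0.3 300. ]
0 [[276.3, 203.3], [295.9, 217.6], [281.9, 199.5], [301.6, 213.6]]
s17 x0,y0,k 243 145 6.015037593984962
0.05 [[276.6, 200.9], [296.4, 215.3], [282.2, 197.5], [302.0, 211.5]]
0.1 [[277.0, 198.5], [296.9, 212.8], [282.7, 195.4], [302.6, 209.4]]
```

View pics/s17.png

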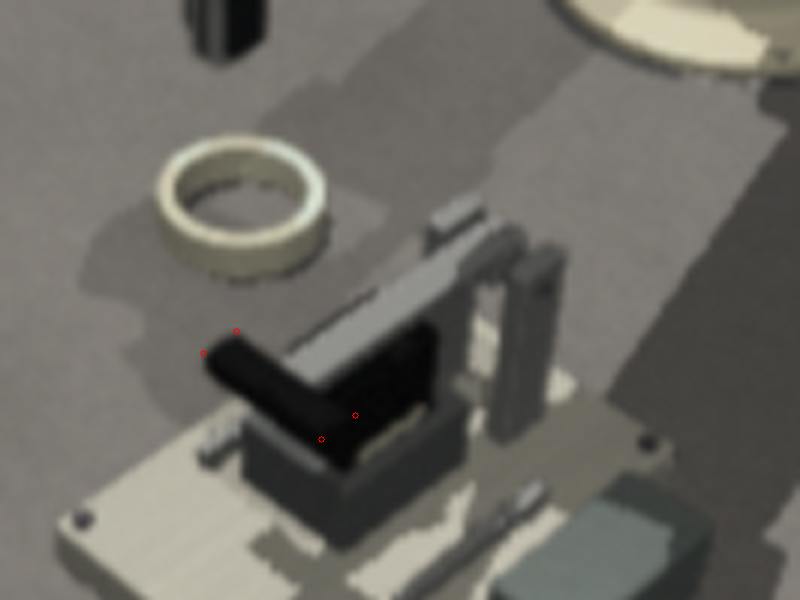

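View pics/w17.png

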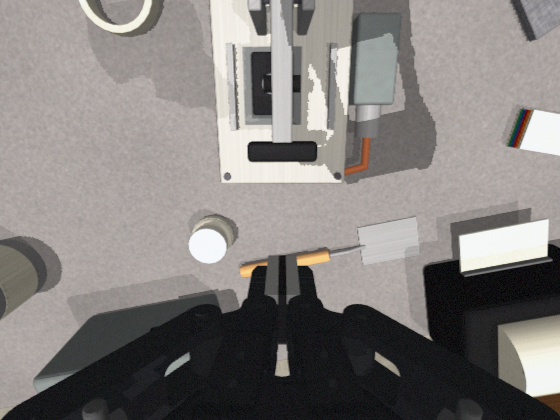

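Call:
send_rows --steps '[0, 0, 0, 0, 0, 0, 0, 0, 0, 0, 0, 0, 0, 0, 0, 0, 0, 0, 0, 0, 0, 0, 0, 0, 0, 0, 0, 0, 0, 0, 0, 0, 0, 0, 0, 0, 0, 0, 0, 0, 0, 0, 0, 0, 0, 0, 0, 0, 0, 0, 0, 0, 0, 0, 0, 0]'

```text
time: 30.8
ee_pos: [605.0, 39.5, 321.8]
eef_rot: [-1.571, 0.0, -0.208]
contact_force: [0.3, 0.4, 0.5]
gripper_width: -0.0
```

```bash
python3 - <<'E'
from h import *
s=rep();p=ctrl.snapshot("scene");zoom(p,(310,195),50,"s18")
a=cv2.imread("pics/s17.png").astype(int);b=cv2.imread("pics/s18.png").astype(int)
print("mean diff in clamp area",np.abs(a-b)[220:520,200:560].mean())
print(ctrl.sign_off())
E
```

```text
t 30.8 rot [-1.571  0.    -0.208] F [0.3 0.4 0.5] w -0.0 tcp dock [-97.7   0.4 321.8] tip dock [-97.7   0.4 299.8]
s18 x0,y0,k 243 145 6.015037593984962
mean diff in clamp area 0.7239629629629629
the job is handed in; nothing more can be done
None
```

The cartridge is in the pocket and driven fully home, the clamp is shut over it, and the job was handed in at 30.8 s with the robot touching nothing.

- **Insertion:** I gripped the cartridge across its 40 mm width. The nest was about 11 mm off the pocket point towards dock +y, found by camera. I lowered the cartridge in small steps. Side force stayed near 3 N or less, and I felt the sprung ejector at the expected height before letting go.
- **Clamp:** I swung it over with the shut fingers at roughly 5 to 10 N. I then pressed the handle until the height stopped changing and the force rose steeply, peaking at about 20 N.
- **Final checks:** After I backed off, the clamp matched the position predicted for 0 rad in the scene picture. Over the next second the picture of it did not change, and the wrist force was about zero. I saw no other things displaced in the last pictures, though I did not check each one separately.

Two things disagreed along the way:
- **Fingertips:** They appeared about 22 to 28 mm shorter than the stated distance ahead of the tool point. My first push therefore passed over the handle without touching it; I corrected the height from the picture and repeated it.
- **Wrist camera:** Its scale was off by a few per cent. I allowed for this when locating the dock and nest.

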